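Line up bamboo tubes by height on the drying rail

ROBOT

A 6-joint arm with a two-finger parallel gripper is mounted at the origin on the work surface. World frame = base frame: x ahead of the robot, y to its left, z up, the work surface at z = 0. Lengths are in mm, angles in degrees, forces in N, time in s.
With the tool pointing down it reaches from about 300 to 875 mm from the base axis. Payload 6.4 kg.
Tool frame: the origin (TCP) lies at the very end of the fingers, on their centre line; the grasp point (between the pads) lies 19 mm behind it (env.grasp_offset is the distance from the TCP to the grasp point, in mm); z points along the fingers, y is the direction in which the jaws open and shut (so a half turn about z gives the same grasp; the last joint's range is limited). The gripper opens to 88 mm and grips with 3 to 60 N. Pads are 18 mm wide; open, the fingers measure 123 mm over their backs; the gripper's body (75 mm by 187 mm) begins 45 mm behind the grasp point.
Start: joints at [-81.721, 10.359, 92.074, -0, 77.567, -11.82], TCP at [197.615, -539.99, 238.714] pointing down, gripper open.
Joint ranges: [-171.53, 171.53], [-51.25, 118.39], [17.06, 147.69], [-65.23, 245.23], [0, 150.52], [-178.68, 178.68]. Speed limits (degrees/s): [147.25, 147.25, 172.46, 180, 180, 180].

INTERFACE

Orientations are given as a 3x3 rotation matrix whose columns are the frame's x, y, z axes.
In Python, from bench import observe, cams, env gives the robot as it stands. The module is installed in compiled form; this text tells all that it offers.
- The arm moves only by the tool drive_tool, never from a script. Its argument "moves" is a list of rows, each an object of numbers: "grip": the opening, from 0 (shut) to 1 (fully open); "tx", "ty", "tz": the shift along the world's x, y, z in m; "roll": the turn about the world's z in rad. In form: [{"grip": .., "tx": .., "ty": .., "tz": .., "roll": ..}, ...]. A call has 1 to 8 rows; each row shifts and turns the pose as measured when the row begins; what a row does not reach is not made up. A row lasts 1/10 s, in which the tool goes at most 50 mm and 8.59 degrees, less where a joint would pass 70% of its speed; a pose out of reach is approached as far as the arm can. A call is refused whole if a number of a shift passes 0.05 or a number of a turn 0.15, either way. A call with a gripper value outside its range is refused whole. The fingers move at their own pace and stop on an object; "squeeze" is the grip in N (left out, the last holds). Time passes only in rows, so rows that do not move let the fingers close. It gives the time, the measured TCP pose, the force and the opening at its end, in the units of the state.
- observe(): the state, without advancing time (a new reading comes with each control period).
- cams.snapshot(name): name is "side" or "top" or "wrist"; returns the picture (420x560x3 uint8, red, green, blue); there is no depth.
- cams.calibration(name): a dict with "vertical_fov" (degrees; the focal length in pixels is half the picture's height over the tangent of half this angle, whatever the lens; pixels are square), "cx", "cy" (the principal point, pixels), "origin" and "rotation" of the camera in the world; the wrist camera has in their place "T_tool_cam" (4x4, takes a point from camera to tool coordinates, whose origin is the TCP and whose axes are the flange's). Camera axes: x right, y down, z forward; pixel columns grow to the right and rows downward; lengths in mm; the calibration is good to about 2 mm. The wrist camera is an equidistant fisheye: a pixel r from the principal point sees the ray r / f radians off the axis. A picture is of the moment at which its call begins: read the wrist's pose just before it. calibration takes no time and is no camera call.
- env.job_done(): hands the job in, once; it reports no verdict.
The state is a dict: "clock": time; "joint_pos": joint angles; "qvel": joint speeds; "joint_efforts": joint torques, N m; "ee_pos": TCP position; "tcp_rot": TCP orientation; "wrist_force": force on the tool from outside, world axes, zero at the start; "torque": the same for the moment, N m; "gripper_width": finger opening in mm.
Only numpy, scipy, OpenCV 4.12 (cv2) and the standard library are available. Lean on these libraries where they do the work, as an engineer would, in place of code of your own. Each camera call takes 0.05 s, during which the arm holds its last target.

TASK

Stand the four loose bamboo tubes upright on the drying rail, one centred on each round cork pad, in order of height: the tallest on the pad beside the raised wooden end block, then each shorter one in turn, so that the shortest stands at the other end of the row. Let go of them all, and leave the little glass bottle where it stands.

Things in the scene. Friction and masses are not known exactly. Their poses are not given: they have to be found in the camera images.
- tube_a: Loose upright straw-coloured bamboo tube, plain cylinder 36 mm in diameter and 90 mm tall, 54 g nominal, with one thin brown node ring; its top shows a shallow 8 mm recess inside a 5 mm wall. Origin: centre of its underside; z up along the tube.
- tube_b: Loose upright straw-coloured bamboo tube, plain cylinder 36 mm in diameter and 138 mm tall, 83 g nominal, with one thin brown node ring; its top shows a shallow 8 mm recess inside a 5 mm wall. Origin: centre of its underside; z up along the tube.
- tube_c: Loose upright straw-coloured bamboo tube, plain cylinder 36 mm in diameter and 66 mm tall, 40 g nominal, with one thin brown node ring; its top shows a shallow 8 mm recess inside a 5 mm wall. Origin: centre of its underside; z up along the tube.
- tube_d: Loose upright straw-coloured bamboo tube, plain cylinder 36 mm in diameter and 114 mm tall, 68 g nominal, with one thin brown node ring; its top shows a shallow 8 mm recess inside a 5 mm wall. Origin: centre of its underside; z up along the tube.
- pad_a: One of four alike round cork pads, 58 mm in diameter, 3 mm thick, fixed 70 mm apart in one straight line on the drying rail, a wooden plank 80 mm wide, 410 mm long and 18 mm high lying on the bench. Which pad lies where in the row varies. Origin: centre of its underside, 18 mm above the bench, so its upper face is 21 mm above the bench. Its y axis runs along the rail, its x axis across it.
- pad_b: One of four alike round cork pads, 58 mm in diameter, 3 mm thick, fixed 70 mm apart in one straight line on the drying rail, a wooden plank 80 mm wide, 410 mm long and 18 mm high lying on the bench. Which pad lies where in the row varies. Origin: centre of its underside, 18 mm above the bench, so its upper face is 21 mm above the bench. Its y axis runs along the rail, its x axis across it.
- pad_c: One of four alike round cork pads, 58 mm in diameter, 3 mm thick, fixed 70 mm apart in one straight line on the drying rail, a wooden plank 80 mm wide, 410 mm long and 18 mm high lying on the bench. Which pad lies where in the row varies. Origin: centre of its underside, 18 mm above the bench, so its upper face is 21 mm above the bench. Its y axis runs along the rail, its x axis across it.
- pad_d: One of four alike round cork pads, 58 mm in diameter, 3 mm thick, fixed 70 mm apart in one straight line on the drying rail, a wooden plank 80 mm wide, 410 mm long and 18 mm high lying on the bench. Which pad lies where in the row varies. Origin: centre of its underside, 18 mm above the bench, so its upper face is 21 mm above the bench. Its y axis runs along the rail, its x axis across it.
- end_block: Raised dark wooden block with a brown leather band, fixed on one end of the rail, in line with the pads: 70 mm across the rail, 36 mm along it, 50 mm tall (its top is 68 mm above the bench). The nearest pad's centre is 70 mm from its centre, the others 140, 210 and 280 mm. It may be at either end; the other end has only a flat steel plate. Origin: centre of its underside, on the rail's upper face, 18 mm above the bench.
- bottle: Small amber glass bottle with a white cap, 44 mm in diameter, 85 mm tall, standing loose on the bench to one side of the rail; to be left alone. Origin: centre of its underside.
Mind the look-alikes: they are no part of the job. Leave any purple look-alike of the tube_d alone. What is shaped like the tube_a but purple is not meant.

How it is judged (in metres and radians):
At the end, for the whole second after the job is handed in: All four tubes stand upright (within 0.1 rad), released and at rest on the pads, each within 12 mm of its pad's centre: the 138 mm tube on the pad nearest the end block, then 114, 90 and 66 mm going away from it; the bottle is within 30 mm of where it began ((horizontal distance between tube_b and pad_a below 0.012 m or horizontal distance between tube_b and pad_b below 0.012 m or horizontal distance between tube_b and pad_c below 0.012 m or horizontal distance between tube_b and pad_d below 0.012 m) and horizontal distance between tube_b and end_block between 0.045 and 0.095 m and height (world z) of tube_b between 0.017 and 0.026 m and angle between each of tube_b, tube_d, tube_a, tube_c's own z axis and vertical below 0.1 rad and linear speed of each of tube_b, tube_d, tube_a, tube_c below 0.02 m/s and (horizontal distance between tube_d and pad_a below 0.012 m or horizontal distance between tube_d and pad_b below 0.012 m or horizontal distance between tube_d and pad_c below 0.012 m or horizontal distance between tube_d and pad_d below 0.012 m) and horizontal distance between tube_d and end_block between 0.115 and 0.165 m and height (world z) of tube_d between 0.017 and 0.026 m and (horizontal distance between tube_a and pad_a below 0.012 m or horizontal distance between tube_a and pad_b below 0.012 m or horizontal distance between tube_a and pad_c below 0.012 m or horizontal distance between tube_a and pad_d below 0.012 m) and horizontal distance between tube_a and end_block between 0.185 and 0.235 m and height (world z) of tube_a between 0.017 and 0.026 m and (horizontal distance between tube_c and pad_a below 0.012 m or horizontal distance between tube_c and pad_b below 0.012 m or horizontal distance between tube_c and pad_c below 0.012 m or horizontal distance between tube_c and pad_d below 0.012 m) and horizontal distance between tube_c and end_block between 0.255 and 0.305 m and height (world z) of tube_c between 0.017 and 0.026 m and distance of bottle from where it was at the start of the episode below 0.03 m); the robot touches nothing.
It fails at once if the glass bottle is shoved away or knocked over (distance of bottle from where it was at the start of the episode above 0.03 m or angle between bottle's own z axis and vertical above 0.5 rad).
It also fails if it takes over 96 s, if anything falls off the work surface, if the arm or the gripper's body presses on something with over 40 N, if the wrist force passes 120 N, or if a joint passes its speed limit or range.

## Working session

There is one attempt and no reset: what is moved stays moved. The work goes in short steps, Python scripts to look and compute and a tool call to move; the robot and the scene stay as the last step left them, time stands still between calls to the robot, and variables do not carry over. Pictures are saved under pics/ and viewed, and the job is handed in when it is done.

Besides the shell and the picture viewer there is one more tool, called after "Call:" as name(argument=value, ...), one argument or row to a line, values as JSON. drive_tool: Moves the arm, as the interface text tells. Its arguments: {"type":"object","properties":{"moves":{"type":"array","items":{"type":"object","properties":{"grip":{"type":"number"},"tx":{"type":"number"},"ty":{"type":"number"},"tz":{"type":"number"},"roll":{"type":"number"}}}},"squeeze":{"type":"number"}},"required":["moves"]}

```bash
mkdir -p pics
cat > h.py <<'E'
import numpy as np, cv2
from bench import observe, cams, env
def ray(name,u,v):
    c=cams.calibration(name); f=210/np.tan(np.radians(c['vertical_fov'])/2)
    d=np.array([(u-c['cx'])/f,(v-c['cy'])/f,1.0])
    return np.array(c['origin'],float), np.array(c['rotation'],float)@d
def onz(name,u,v,z):
    o,d=ray(name,u,v); t=(z-o[2])/d[2]; return o+t*d
def proj(name,p):
    c=cams.calibration(name); f=210/np.tan(np.radians(c['vertical_fov'])/2)
    q=np.array(c['rotation'],float).T@(np.array(p,float)-np.array(c['origin'],float))
    return c['cx']+f*q[0]/q[2], c['cy']+f*q[1]/q[2]
def snap(name,fn):
    im=cams.snapshot(name); cv2.imwrite('pics/'+fn+'.png',im[:,:,::-1]); return im
E
python3 - <<'E'
from h import *
for n in('side','top'):
    snap(n,n+'0'); print(n,cams.calibration(n))
print(observe())
E
```

```text
side {'vertical_fov': 44.59125848670606, 'cx': 286.64274917265175, 'cy': 199.37187727109205, 'origin': array([ 327.66797464, 1020.1426723 ,  908.37152154]), 'rotation': array([[-0.97071449, -0.15951962,  0.17962979],
       [-0.23997094,  0.6087351 , -0.7562113 ],
       [ 0.01128358, -0.7771712 , -0.62918806]])}
top {'vertical_fov': 55.25249847545083, 'cx': 283.06498915293207, 'cy': 213.36637879375513, 'origin': array([ 468.40704712,   18.15878426, 1004.18116423]), 'rotation': array([[ 0.00338572, -0.99322023,  0.11619858],
       [-0.99963984, -0.00645508, -0.02604864],
       [ 0.02662211, -0.11606853, -0.99288436]])}
{'clock': 0.1, 'joint_pos': array([-8.17206750e+01,  1.03959032e+01,  9.21262378e+01, -1.83935539e-04,
        7.75662220e+01, -1.18199938e+01]), 'qvel': array([-0.07026351, -0.10653061, -0.11342872,  0.13800801,  0.02240513,
        0.10021856]), 'joint_efforts': array([ 5.59348955e-04, -4.34820807e+01, -3.42694259e+01,  7.03948061e-02,
        3.40000552e-02, -2.48537242e-05]), 'ee_pos': array([ 197.54426755, -539.49217757,  237.91461278]), 'tcp_rot': array([[ 9.39098135e-01,  3.43649010e-01, -2.25181339e-04],
       [ 3.43648942e-01, -9.39096948e-01,  1.52570006e-03],
       [ 3.12838207e-04, -1.51016541e-03, -9.99998811e-01]]), 'wrist_force': array([-0.56206356,  0.07744152, -0.50251176]), 'torque': array([-0.0008194 ,  0.00815611,  0.00685752]), 'gripper_width': 88.1650113113255}
```

View pics/top0.png

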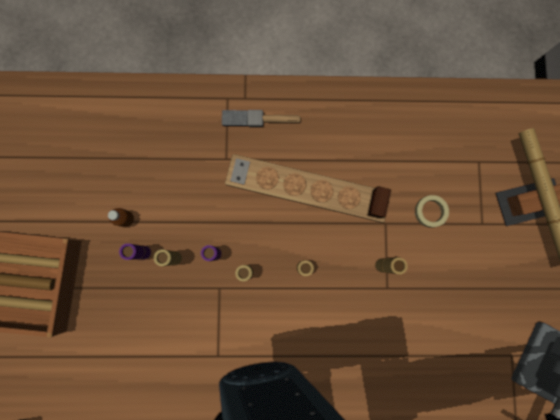

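View pics/side0.png

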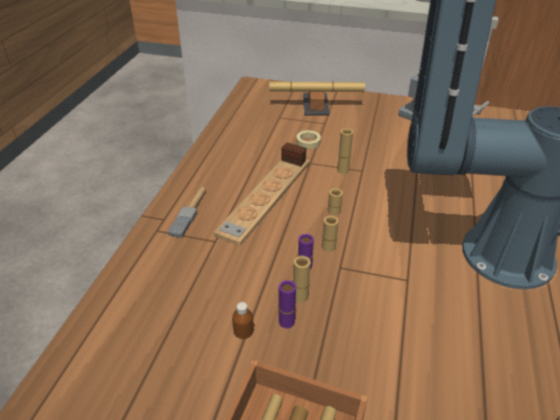

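Run:
```python
import cv2
a=cv2.imread('pics/top0.png'); 
c=cv2.resize(a[140:290,90:420],None,fx=2.4,fy=2.4,interpolation=cv2.INTER_CUBIC); cv2.imwrite('pics/topz.png',c)
b=cv2.imread('pics/side0.png')
cv2.imwrite('pics/sidez.png',cv2.resize(b[120:345,200:370],None,fx=2.6,fy=2.6,interpolation=cv2.INTER_CUBIC))
```

```text
(no output)
```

View pics/topz.png

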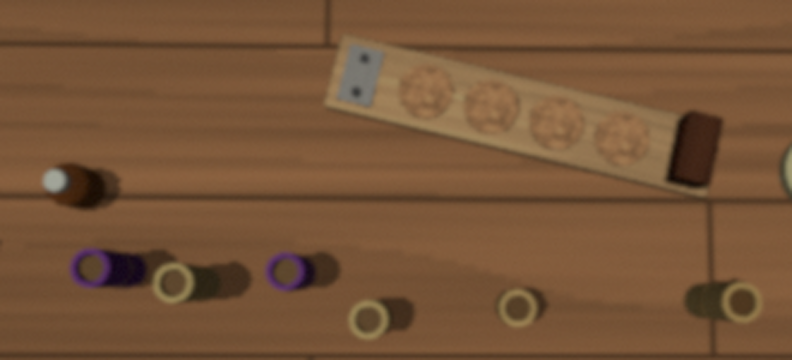

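View pics/sidez.png

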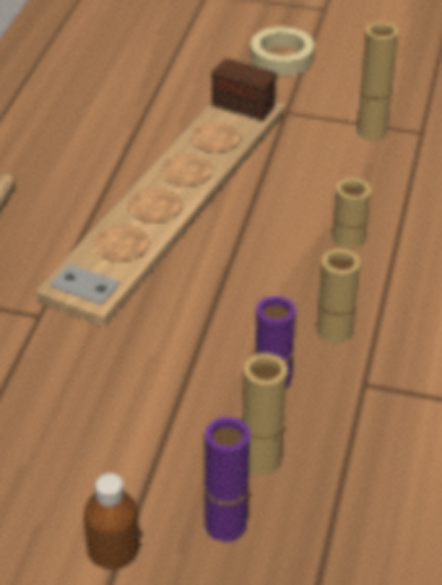

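Run:
```python
from h import *
im=cv2.imread('pics/top0.png')[:,:,::-1]
hsv=cv2.cvtColor(np.ascontiguousarray(im),cv2.COLOR_RGB2HSV)
for n,z,(u,v) in (('d',114,(162.5,258)),('a',90,(243.7,273.3)),('c',66,(306.2,268.3)),('b',138,(398.7,265.8))):
    w=13; x0,y0=int(u)-w,int(v)-w
    p=hsv[y0:y0+2*w+1,x0:x0+2*w+1].astype(int); r=im[y0:y0+2*w+1,x0:x0+2*w+1].astype(int)
    m=((r[:,:,0]>135)&(r[:,:,1]>115)).astype(np.uint8)
    pts=np.argwhere(m)
    # largest component
    k,l,s,c=cv2.connectedComponentsWithStats(m); i=1+np.argmax(s[1:,4]); q=np.argwhere(l==i)[:,::-1].astype(np.int32)
    (cx,cy),rad=cv2.minEnclosingCircle(q); 
    print(n,s[i],(x0+cx,y0+cy),rad,onz('top',x0+cx,y0+cy,z).round(1))
    o,d=ray('top',x0+cx,y0+cy)
# pads
L=[]
for u,v in ((427,92),(492,108),(557,124),(622,140)):
    P=onz('top',90+(u+.5)/2.4-.5,140+(v+.5)/2.4-.5,21); L.append(P); print('pad',P.round(1))
print(np.diff(L,axis=0), [np.linalg.norm(x) for x in np.diff(L,axis=0)])
# rail by mask
m=((hsv[:,:,2]>140)&(hsv[:,:,0]>8)).astype(np.uint8); m[:140]=0;m[228:]=0;m[:,:222]=0;m[:,:]*=1;m[:,375:]=0
cv2.imwrite('pics/m.png',m*255)
print('block top',onz('top',90+700/2.4,140+150/2.4,68))
print('bottle',onz('top',90+55/2.4,140+181/2.4,85))
# side-view checks of the tops
S={'b':(381,31),'c':(353,187),'a':(340,261),'d':(265,370)}
for n,z in zip('bcad',(138,66,90,114)):
    u,v=S[n]; print('side',n,onz('side',200+(u+.5)/2.6-.5,120+(v+.5)/2.6-.5,z).round(1))
for u,v in ((123,243),(156,206),(187,170),(217,138)): print('side pad',onz('side',200+(u+.5)/2.6-.5,120+(v+.5)/2.6-.5,21).round(1))
```

```text
d [ 5  5 15 16 65] (161.5, 257.5) 7.905794143676758 [473.6 260.6 114. ]
a [ 6  6 15 15 67] (242.61111068725586, 272.8333330154419) 7.627616882324219 [440.1  84.8  90. ]
c [ 7 16 12  5 19] (305.5, 271.5) 5.522780418395996 [442.8 -59.   66. ]
b [20 10  1  1  1] (405.0, 262.0) 9.999999747378752e-05 [ 465.7 -268.5  138. ]
pad [671.8  31.1  21. ]
pad [655.5 -36.4  21. ]
pad [ 639.2 -103.9   21. ]
pad [ 623.  -171.4   21. ]
[[-16.29036655 -67.53888663   0.        ]
 [-16.2860114  -67.52083043   0.        ]
 [-16.28165799 -67.50278147   0.        ]] [np.float64(69.47573137417787), np.float64(69.45715736797688), np.float64(69.43859080928868)]
block top [ 605.45282485 -240.38115473   68.        ]
bottle [568.75160374 382.08948655  85.        ]
side b [ 456.5 -248.5  138. ]
side c [450.  -57.3  66. ]
side a [439.5  87.   90. ]
side d [472.2 264.3 114. ]
side pad [669.1  37.   21. ]
side pad [653.3 -29.5  21. ]
side pad [638.  -98.4  21. ]
side pad [ 620.8 -164.5   21. ]
```

Call:
drive_tool(
  moves=[
    {"grip":1,"tx":0.032,"ty":0.033,"tz":0.008,"roll":0.123},
    {"grip":1,"tx":0.032,"ty":0.033,"tz":0.008,"roll":0.123},
    {"grip":1,"tx":0.032,"ty":0.033,"tz":0.008,"roll":0.123},
    {"grip":1,"tx":0.032,"ty":0.033,"tz":0.008,"roll":0.123},
    {"grip":1,"tx":0.032,"ty":0.033,"tz":0.008,"roll":0.123},
    {"grip":1,"tx":0.032,"ty":0.033,"tz":0.008,"roll":0.123},
    {"grip":1,"tx":0.032,"ty":0.033,"tz":0.008,"roll":0.123},
    {"grip":1,"tx":0.032,"ty":0.033,"tz":0.008,"roll":0.123},
  ],
)

```text
clock: 0.9
ee_pos: [455.2, -266.6, 299.0]
tcp_rot: [[0.208, 0.978, -0.008], [0.978, -0.208, 0.004], [0.002, -0.009, -1.0]]
wrist_force: [0.4, -0.1, -1.0]
gripper_width: 88.4
```

```bash
cat >> h.py <<'E'
def wcal():
    return cams.calibration('wrist')
def wsnap(fn):
    s=observe(); im=snap('wrist',fn); np.savez('pics/'+fn+'.npz',p=s['ee_pos'],R=s['tcp_rot']); return s
def wonz(fn,u,v,z):
    c=wcal(); f=210/np.tan(np.radians(c['vertical_fov'])/2); s=np.load('pics/'+fn+'.npz')
    x,y=u-c['cx'],v-c['cy']; r=np.hypot(x,y); th=r/f
    d=np.array([np.sin(th)*x/max(r,1e-9),np.sin(th)*y/max(r,1e-9),np.cos(th)])
    T=np.array(c['T_tool_cam'],float); o=s['p']+s['R']@T[:3,3]; d=s['R']@(T[:3,:3]@d)
    return o+(z-o[2])/d[2]*d
def pose():
    s=observe(); print('pos',s['ee_pos'].round(1),'jaw',np.degrees(np.arctan2(s['tcp_rot'][1,1],s['tcp_rot'][0,1])).round(2),'tilt',s['tcp_rot'][:2,2].round(4),'F',s['wrist_force'].round(1),'w',round(s['gripper_width'],1),'t',round(s['clock'],2),'q',s['joint_pos'].round(0))
E
python3 - <<'E'
from h import *
pose(); print(wcal()); wsnap('w1')
E
```

```text
pos [ 455.2 -266.6  299. ] jaw -12.03 tilt [-0.008   0.0039] F [ 0.4 -0.1 -1. ] w 88.4 t 0.9 q [-43.   2.  94.  -0.  84. -31.]
{'vertical_fov': 65.70646984690485, 'cx': 276.58173615845845, 'cy': 210.2519633859137, 'T_tool_cam': array([[ 2.28161384e-04, -9.46792805e-01, -3.21843647e-01,
         8.28862667e+01],
       [ 9.99999552e-01, -7.97815274e-05,  9.43619242e-04,
        -1.43806464e+00],
       [-9.19089086e-04, -3.21843718e-01,  9.46792362e-01,
        -1.45918729e+02],
       [ 0.00000000e+00,  0.00000000e+00,  0.00000000e+00,
         1.00000000e+00]])}
```

View pics/w1.png

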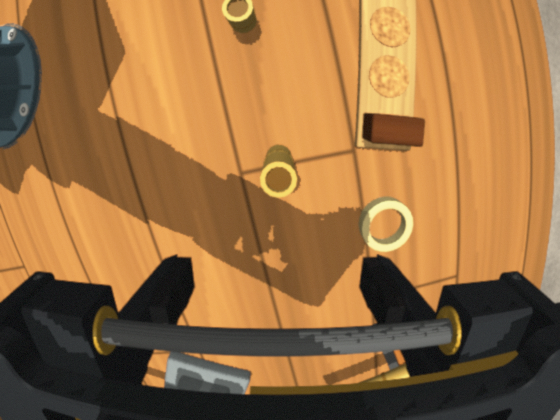

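```bash
cat >> h.py <<'E'
def ring(fn,u,v,w,z):
    im=cv2.imread('pics/'+fn+'.png'); hsv=cv2.cvtColor(im,cv2.COLOR_BGR2HSV)
    u0,v0=max(0,u-w),max(0,v-w); p=hsv[v0:v+w+1,u0:u+w+1]
    m=((p[:,:,0]>=23)&(p[:,:,0]<=33)&(p[:,:,1]>60)&(p[:,:,2]>150)).astype(np.uint8)
    k,l,s,c=cv2.connectedComponentsWithStats(m); i=1+np.argmax(s[1:,4])
    q=np.argwhere(l==i)[:,::-1].astype(np.float32)
    h=cv2.convexHull(q); e=cv2.fitEllipse(h); 
    cu,cv_=e[0][0]+u0,e[0][1]+v0
    print('ring',(round(cu,1),round(cv_,1)),'axes',np.round(e[1],1),'n',s[i][4],wonz(fn,cu,cv_,z).round(1))
def pad(fn,u,v,w):
    im=cv2.imread('pics/'+fn+'.png'); hsv=cv2.cvtColor(im,cv2.COLOR_BGR2HSV)
    u0,v0=max(0,u-w),max(0,v-w); p=hsv[v0:v+w+1,u0:u+w+1]
    m=(p[:,:,0]<=17).astype(np.uint8); m=cv2.morphologyEx(m,cv2.MORPH_OPEN,np.ones((3,3)))
    k,l,s,c=cv2.connectedComponentsWithStats(m); i=l[v-v0,u-u0] or 1+np.argmax(s[1:,4])
    q=np.argwhere(l==i)[:,::-1].astype(np.float32); e=cv2.fitEllipse(cv2.convexHull(q))
    cu,cv_=e[0][0]+u0,e[0][1]+v0
    print('pad',(round(cu,1),round(cv_,1)),'axes',np.round(e[1],1),wonz(fn,cu,cv_,21).round(1))
E
python3 - <<'E'
from h import *
im=cv2.imread('pics/w1.png'); hsv=cv2.cvtColor(im,cv2.COLOR_BGR2HSV)
for u,v in ((390,76),(380,76),(412,60),(365,60),(263,180),(264,176),(279,180),(279,155),(295,180)): print(u,v,hsv[v,u])
ring('w1',279,180,24,138); pad('w1',390,76,27); print(wonz('w1',279,180,138),wonz('w1',390,76,21),wonz('w1',390,27,21))
E
```

```text
390 76 [ 18 144 242]
380 76 [ 15 151 219]
412 60 [ 20 125 242]
365 60 [ 20 129 238]
263 180 [ 24 144 247]
264 176 [ 24 144 244]
279 180 [ 17 179 147]
279 155 [ 20 158 139]
295 180 [ 24 145 244]
ring (278.0, 178.9) axes [34. 35.] n 355 [ 456.3 -255.7  138. ]
pad (381.3, 77.3) axes [21.2 39.2] [ 612.  -173.2   21. ]
[ 457.02289581 -256.90415517  138.        ] [ 624.63779212 -172.97452257   21.        ] [ 638.9840235  -106.05574734   21.        ]
```

Call:
drive_tool(
  moves=[
    {"grip":1,"tx":0.002,"ty":0.0105,"tz":-0.02,"roll":-0.026},
    {"grip":1,"tz":-0.04},
    {"grip":1,"tz":-0.04},
    {"grip":1,"tz":-0.04},
  ],
  squeeze=15,
)

```text
schema error: expected keys grip, tx, ty, tz, roll
```

Run:
```python
from h import *
pose();wsnap('w2')
```

```text
pos [ 459.5 -261.6  300.6] jaw -11.38 tilt [-0.0035  0.0057] F [0.4 4.1 0.2] w 88.0 t 0.95 q [-43.   2.  94.   0.  84. -31.]
```

View pics/w2.png

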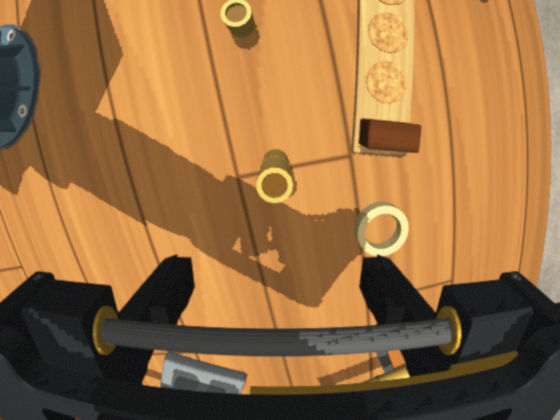

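Run:
```python
from h import *
ring('w2',275,183,24,138); print(wonz('w2',386,82,21),wonz('w2',388,33,21)); pose()
```

```text
ring (274.2, 184.6) axes [33.5 34.3] n 327 [ 456.4 -255.7  138. ]
[ 622.9052523 -172.9554776   21.       ] [ 639.0903431  -106.22598922   21.        ]
pos [ 457.6 -264.3  300. ] jaw -11.77 tilt [-0.0054  0.004 ] F [-0.7 -0.2  2. ] w 88.0 t 1.0 q [-43.   2.  94.  -0.  84. -31.]
```

Call:
drive_tool(
  moves=[
    {"grip":1,"tx":-0.001,"ty":0.0085,"tz":-0.02,"roll":-0.028},
    {"grip":1,"tx":0,"ty":0,"tz":-0.04,"roll":0},
    {"grip":1,"tx":0,"ty":0,"tz":-0.04,"roll":0},
    {"grip":1,"tx":0,"ty":0,"tz":-0.02,"roll":0},
    {"grip":1,"tx":0,"ty":0,"tz":0,"roll":0},
  ],
  squeeze=15,
)

```text
clock: 1.5
ee_pos: [455.6, -255.0, 176.1]
tcp_rot: [[0.233, 0.972, -0.005], [0.972, -0.233, 0.002], [0.001, -0.005, -1.0]]
wrist_force: [-0.2, -0.4, 0.2]
gripper_width: 87.8
```

Run:
```python
from h import *
pose();wsnap('w3')
```

```text
pos [ 455.6 -255.   176.1] jaw -13.48 tilt [-0.0051  0.002 ] F [-0.2 -0.4  0.2] w 87.8 t 1.5 q [-42.   8. 103.  -0.  70. -29.]
```

View pics/w3.png

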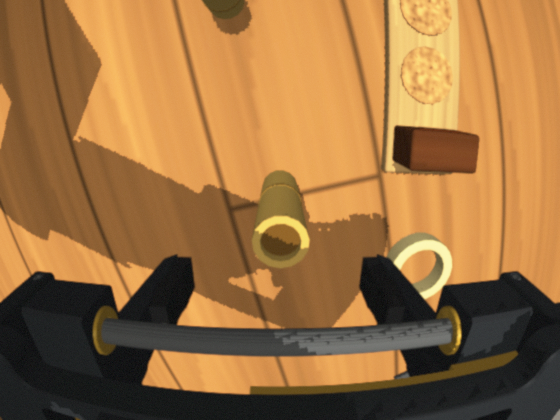

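Call:
drive_tool(
  moves=[
    {"grip":1,"tx":0.001,"ty":-0.001,"tz":-0.035,"roll":0},
    {"grip":1,"tx":0,"ty":0,"tz":-0.035,"roll":0},
    {"grip":1,"tx":0,"ty":0,"tz":-0.014,"roll":0},
    {"grip":0.3,"tx":0,"ty":0,"tz":0,"roll":0},
    {"grip":0.3,"tx":0,"ty":0,"tz":0,"roll":0},
    {"grip":0.3,"tx":0,"ty":0,"tz":0,"roll":0},
    {"grip":0.3,"tx":0,"ty":0,"tz":0,"roll":0},
    {"grip":0.3,"tx":0,"ty":0,"tz":0,"roll":0},
  ],
  squeeze=15,
)

```text
clock: 2.35
ee_pos: [462.5, -264.9, 103.9]
tcp_rot: [[0.238, 0.971, 0.011], [0.971, -0.238, -0.013], [-0.01, 0.013, -1.0]]
wrist_force: [-0.4, -0.5, 0.6]
gripper_width: 50.0
```

Run:
```python
from h import *
pose()
```

```text
pos [ 462.5 -264.9  103.9] jaw -13.77 tilt [ 0.0105 -0.0131] F [-0.4 -0.5  0.6] w 50.0 t 2.35 q [-42.  14. 105.  -0.  60. -29.]
```

Call:
drive_tool(
  moves=[
    {"grip":1,"tx":0,"ty":0,"tz":0,"roll":0},
    {"grip":1,"tx":0,"ty":0,"tz":0,"roll":0},
    {"grip":1,"tx":0,"ty":0,"tz":0,"roll":0},
    {"grip":1,"tx":0,"ty":0,"tz":0,"roll":0},
  ],
)

```text
clock: 2.75
ee_pos: [463.2, -265.4, 105.4]
tcp_rot: [[0.238, 0.971, 0.012], [0.971, -0.238, -0.015], [-0.011, 0.016, -1.0]]
wrist_force: [-0.2, 0.6, -0.3]
gripper_width: 80.0
```

Run:
```python
from h import *
pose();wsnap('w4');pose()
```

```text
pos [ 463.2 -265.4  105.4] jaw -13.76 tilt [ 0.0124 -0.0148] F [-0.2  0.6 -0.3] w 80.0 t 2.75 q [-42.  14. 105.  -0.  60. -29.]
pos [ 463.2 -265.3  105.4] jaw -13.76 tilt [ 0.0124 -0.0148] F [0.2 0.8 0.6] w 83.8 t 2.8 q [-42.  14. 105.  -0.  60. -29.]
```

View pics/w4.png

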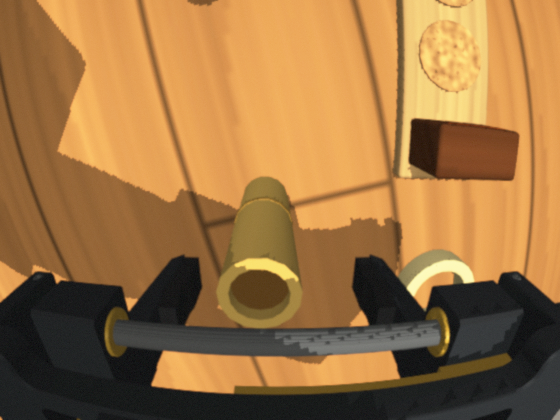

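Run:
```python
from h import *
ring('w4',260,290,50,138); print(wonz('w4',260,291,138),wonz('w4',449,56,21))
```

```text
ring (267.7, 269.1) axes [18.4 64.7] n 539 [ 462.8 -244.5  138. ]
[ 457.15297214 -253.84065571  138.        ] [ 620.94509139 -172.95519905   21.        ]
```

Call:
drive_tool(
  moves=[
    {"grip":1,"tx":-0.003,"ty":0.005,"tz":-0.006,"roll":0},
    {"grip":1,"tx":-0.003,"ty":0.005,"tz":-0.006,"roll":0},
    {"grip":1,"tx":0,"ty":0,"tz":0,"roll":0},
    {"grip":1,"tx":0,"ty":0,"tz":0,"roll":0},
  ],
)

```text
clock: 3.2
ee_pos: [456.0, -253.7, 91.5]
tcp_rot: [[0.238, 0.971, 0.011], [0.971, -0.238, -0.013], [-0.01, 0.014, -1.0]]
wrist_force: [0.1, -0.5, 0.5]
gripper_width: 87.7
```

Call:
drive_tool(
  moves=[
    {"grip":0.3,"tx":0.001,"ty":-0.001,"tz":0,"roll":0},
    {"grip":0.3,"tx":0,"ty":0,"tz":0,"roll":0},
    {"grip":0.3,"tx":0,"ty":0,"tz":0,"roll":0},
    {"grip":0.3,"tx":0,"ty":0,"tz":0,"roll":0},
    {"grip":0.3,"tx":0,"ty":0,"tz":0,"roll":0},
    {"grip":0.3,"tx":0,"ty":0,"tz":0,"roll":0},
    {"grip":0.3,"tx":0,"ty":0,"tz":0,"roll":0},
    {"grip":0.3,"tx":0,"ty":0,"tz":0,"roll":0},
  ],
  squeeze=15,
)

```text
clock: 4.0
ee_pos: [457.4, -255.3, 91.9]
tcp_rot: [[0.238, 0.971, 0.011], [0.971, -0.238, -0.014], [-0.011, 0.015, -1.0]]
wrist_force: [-0.2, 0.7, -0.4]
gripper_width: 35.6
```

Call:
drive_tool(
  moves=[
    {"grip":0.3,"tx":0,"ty":0,"tz":0.015,"roll":0},
    {"grip":0.3,"tx":0,"ty":0,"tz":0.025,"roll":0},
    {"grip":0.3,"tx":0,"ty":0,"tz":0.025,"roll":0},
    {"grip":0.3,"tx":0,"ty":0,"tz":0.02,"roll":0},
    {"grip":0.3,"tx":0.02,"ty":0.01,"tz":0,"roll":0},
    {"grip":0.3,"tx":0.03,"ty":0.015,"tz":0,"roll":0},
    {"grip":0.3,"tx":0.03,"ty":0.015,"tz":0,"roll":0},
    {"grip":0.3,"tx":0.03,"ty":0.015,"tz":0,"roll":0},
  ],
)

```text
clock: 4.8
ee_pos: [566.6, -199.4, 179.3]
tcp_rot: [[0.244, 0.97, 0.009], [0.97, -0.244, -0.013], [-0.01, 0.011, -1.0]]
wrist_force: [-0.1, -1.0, -0.2]
gripper_width: 35.7
```

Call:
drive_tool(
  moves=[
    {"grip":0.3,"tx":0.025,"ty":0.012,"tz":0,"roll":0},
    {"grip":0.3,"tx":0.015,"ty":0.01,"tz":0,"roll":0},
    {"grip":0.3,"tx":0,"ty":0,"tz":0,"roll":0},
    {"grip":0.3,"tx":0,"ty":0,"tz":0,"roll":0},
  ],
)

```text
clock: 5.2
ee_pos: [610.3, -173.6, 177.7]
tcp_rot: [[0.24, 0.971, 0.008], [0.971, -0.24, -0.011], [-0.009, 0.01, -1.0]]
wrist_force: [-0.5, -0.4, -0.3]
gripper_width: 35.7
```

Run:
```python
from h import *
pose();wsnap('w5');pose()
```

```text
pos [ 610.3 -173.6  177.7] jaw -13.87 tilt [ 0.0079 -0.0114] F [-0.5 -0.4 -0.3] w 35.7 t 5.2 q [-26.  21.  87.  -0.  72. -12.]
pos [ 610.1 -173.8  177.7] jaw -13.9 tilt [ 0.008  -0.0112] F [ 1.2 -0.3 -0.8] w 35.6 t 5.25 q [-26.  21.  87.  -0.  72. -12.]
```

View pics/w5.png

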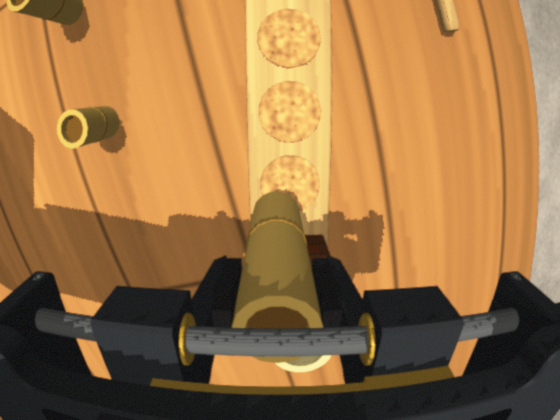

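Run:
```python
from h import *
A=wonz('w5',289,37.5,21);B=wonz('w5',289.3,111.5,21);print(A,B,np.linalg.norm(A-B))
d=(B-A)/np.linalg.norm(B-A); print(B+70*d, A+140*d, np.degrees(np.arctan2(d[1],d[0])))
print(wonz('w5',269,190,50), wonz('w5',75,129,66), wonz('w5',22,5,90))
```

```text
[656.09804022 -36.9148867   21.        ] [ 639.86774758 -104.4971475    21.        ] 69.50384431954282
[ 623.52159441 -172.5618467    21.        ] [ 623.40573389 -173.04428509   21.        ] -103.50419010936193
[ 605.81880195 -164.95883468   50.        ] [453.42829237 -61.31659373  66.        ] [440.3919335   67.64064018  90.        ]
```

Call:
drive_tool(
  moves=[
    {"grip":0.3,"tx":0.013,"ty":0.001,"tz":-0.01,"roll":0},
    {"grip":0.3,"tx":0,"ty":0,"tz":-0.02,"roll":0},
    {"grip":0.3,"tx":0,"ty":0,"tz":-0.015,"roll":0},
    {"grip":0.3,"tx":0,"ty":0,"tz":-0.005,"roll":0},
    {"grip":0.3,"tx":0,"ty":0,"tz":0,"roll":0},
  ],
)

```text
clock: 5.75
ee_pos: [619.9, -176.2, 126.7]
tcp_rot: [[0.245, 0.97, 0.007], [0.97, -0.245, -0.012], [-0.01, 0.01, -1.0]]
wrist_force: [-0.5, 0.5, -0.2]
gripper_width: 35.7
```

Call:
drive_tool(
  moves=[
    {"grip":0.3,"tx":0.0035,"ty":0.0035,"tz":-0.004,"roll":0},
    {"grip":0.3,"tx":0,"ty":0,"tz":-0.004,"roll":0},
    {"grip":0.3,"tx":0,"ty":0,"tz":-0.002,"roll":0},
    {"grip":0.3,"tx":0,"ty":0,"tz":0,"roll":0},
  ],
)

```text
clock: 6.15
ee_pos: [624.2, -173.2, 118.0]
tcp_rot: [[0.246, 0.969, 0.01], [0.969, -0.245, -0.013], [-0.01, 0.013, -1.0]]
wrist_force: [0.0, 0.2, -0.5]
gripper_width: 35.6
```

Call:
drive_tool(
  moves=[
    {"grip":0.3,"tx":0,"ty":0,"tz":-0.003,"roll":0},
    {"grip":0.3,"tx":0,"ty":0,"tz":-0.001,"roll":0},
    {"grip":0.3,"tx":0,"ty":0,"tz":-0.001,"roll":0},
    {"grip":0.3,"tx":0,"ty":0,"tz":-0.001,"roll":0},
  ],
)

```text
clock: 6.55
ee_pos: [625.0, -173.4, 112.9]
tcp_rot: [[0.245, 0.969, 0.011], [0.969, -0.245, -0.014], [-0.011, 0.015, -1.0]]
wrist_force: [-1.8, 0.3, 4.8]
gripper_width: 35.7
```

Call:
drive_tool(
  moves=[
    {"grip":0.9,"tx":0,"ty":0,"tz":0,"roll":0},
    {"grip":0.9,"tx":0,"ty":0,"tz":0,"roll":0},
    {"grip":0.9,"tx":0,"ty":0,"tz":0,"roll":0},
    {"grip":0.9,"tx":0,"ty":0,"tz":0,"roll":0},
    {"grip":0.9,"tx":0,"ty":0,"tz":0,"roll":0},
    {"grip":0.9,"tx":0,"ty":0,"tz":0,"roll":0},
  ],
)

```text
clock: 7.15
ee_pos: [625.3, -173.6, 113.3]
tcp_rot: [[0.245, 0.969, 0.012], [0.969, -0.245, -0.015], [-0.011, 0.016, -1.0]]
wrist_force: [-0.3, 0.2, -0.4]
gripper_width: 78.9
```

Run:
```python
from h import *
pose();wsnap('w6');pose()
```

```text
pos [ 625.3 -173.6  113.3] jaw -14.19 tilt [ 0.0124 -0.0147] F [-0.3  0.2 -0.4] w 78.9 t 7.15 q [-26.  26.  87.  -0.  66. -11.]
pos [ 625.3 -173.6  113.3] jaw -14.19 tilt [ 0.0125 -0.0147] F [-1.  -0.3  1.4] w 78.8 t 7.2 q [-26.  26.  87.  -0.  66. -11.]
```

View pics/w6.png

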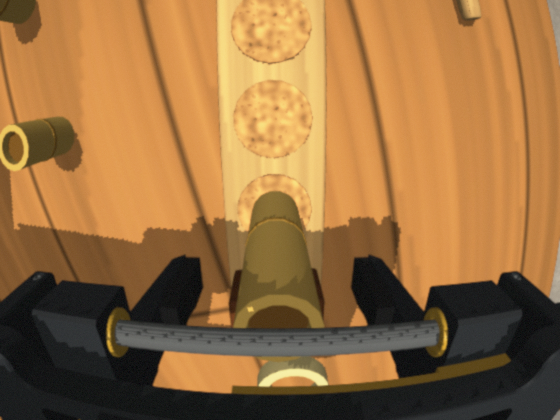

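Call:
drive_tool(
  moves=[
    {"grip":1,"tx":0,"ty":0,"tz":0.02,"roll":0},
    {"grip":1,"tx":0,"ty":0,"tz":0.035,"roll":0},
    {"grip":1,"tx":0,"ty":0,"tz":0.04,"roll":0},
    {"grip":1,"tx":0,"ty":0,"tz":0.04,"roll":0},
    {"grip":1,"tx":-0.01,"ty":0.03,"tz":0,"roll":0},
    {"grip":1,"tx":-0.015,"ty":0.043,"tz":0,"roll":0},
    {"grip":1,"tx":-0.015,"ty":0.043,"tz":0,"roll":0},
    {"grip":1,"tx":-0.015,"ty":0.043,"tz":0,"roll":0},
  ],
)

```text
clock: 8.0
ee_pos: [568.1, -15.5, 252.8]
tcp_rot: [[0.254, 0.967, 0.013], [0.967, -0.254, -0.015], [-0.011, 0.017, -1.0]]
wrist_force: [1.1, 1.1, 0.1]
gripper_width: 87.8
```

Call:
drive_tool(
  moves=[
    {"grip":1,"tx":-0.015,"ty":0.043,"tz":0,"roll":0},
    {"grip":1,"tx":-0.015,"ty":0.043,"tz":0,"roll":0},
    {"grip":1,"tx":-0.015,"ty":0.043,"tz":0,"roll":0},
    {"grip":1,"tx":-0.015,"ty":0.043,"tz":0,"roll":0},
    {"grip":1,"tx":-0.015,"ty":0.03,"tz":0,"roll":0},
    {"grip":1,"tx":-0.01,"ty":0.01,"tz":0,"roll":0},
    {"grip":1,"tx":0,"ty":0,"tz":0,"roll":0},
  ],
)

```text
clock: 8.7
ee_pos: [476.2, 208.6, 254.4]
tcp_rot: [[0.249, 0.968, 0.017], [0.968, -0.249, -0.013], [-0.009, 0.019, -1.0]]
wrist_force: [0.1, -0.9, 0.7]
gripper_width: 88.2
```

Run:
```python
from h import *
pose();wsnap('w7');pose()
```

```text
pos [476.2 208.6 254.4] jaw -14.41 tilt [ 0.0167 -0.0134] F [ 0.1 -0.9  0.7] w 88.2 t 8.7 q [11.  2. 99. -1. 78. 26.]
pos [476.9 207.8 254.4] jaw -14.47 tilt [ 0.017  -0.0135] F [-0.3  0.3 -1.6] w 88.1 t 8.75 q [11.  2. 99. -1. 78. 26.]
```

View pics/w7.png

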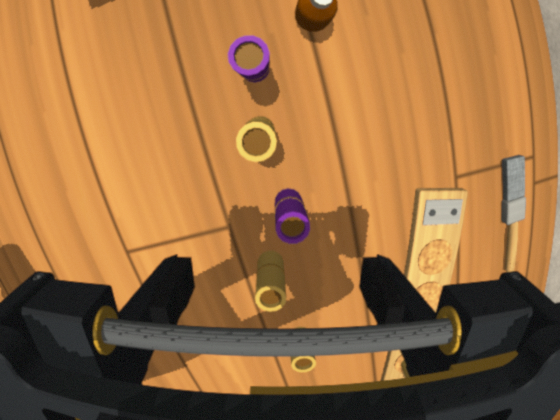

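Run:
```python
from h import *
ring('w7',257,142,28,114); print(wonz('w7',257,142,114),wonz('w7',249,57,114),wonz('w7',293,226,90),'a',wonz('w7',271,298,90),'pad',wonz('w7',435,257,21)); pose()
```

```text
ring (255.7, 141.2) axes [37.6 38.5] n 399 [472.1 259.9 114. ]
[472.99490247 258.85966611 114.        ] [485.53731607 333.28847824 114.        ] [484.29062706 163.72336296  90.        ] a [439.60329227  83.28075584  90.        ] pad [671.61407385  32.82350012  21.        ]
pos [476.9 207.8 254.4] jaw -14.47 tilt [ 0.017  -0.0135] F [-0.3  0.3 -1.6] w 88.1 t 8.75 q [11.  2. 99. -1. 78. 26.]
```

Call:
drive_tool(
  moves=[
    {"grip":1,"tx":-0.002,"ty":0.026,"tz":0,"roll":0.015},
    {"grip":1,"tx":-0.002,"ty":0.02,"tz":-0.01,"roll":0},
    {"grip":1,"tx":0,"ty":0,"tz":-0.03,"roll":0},
    {"grip":1,"tx":0,"ty":0,"tz":-0.02,"roll":0},
    {"grip":1,"tx":0,"ty":0,"tz":-0.01,"roll":0},
    {"grip":1,"tx":0,"ty":0,"tz":0,"roll":0},
  ],
)

```text
clock: 9.35
ee_pos: [479.9, 246.7, 183.7]
tcp_rot: [[0.245, 0.969, 0.023], [0.969, -0.245, -0.015], [-0.009, 0.026, -1.0]]
wrist_force: [-0.3, 0.2, -0.4]
gripper_width: 87.9
```

Run:
```python
from h import *
pose();wsnap('w8');pose()
```

```text
pos [479.9 246.7 183.7] jaw -14.19 tilt [ 0.023  -0.0155] F [-0.3  0.2 -0.4] w 87.9 t 9.35 q [ 15.   9. 101.  -1.  70.  30.]
pos [480.4 246.9 184.6] jaw -14.2 tilt [ 0.0242 -0.0152] F [-0.2  0.4  0.4] w 88.1 t 9.4 q [ 15.   9. 101.  -1.  70.  30.]
```

View pics/w8.png

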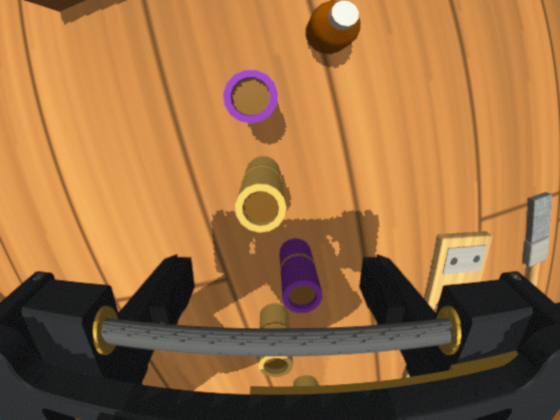

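Run:
```python
from h import *
ring('w8',261,207,32,114); print(wonz('w8',261,207,114)); pose()
```

```text
ring (260.2, 207.3) axes [46.  48.5] n 653 [472.2 260.2 114. ]
[472.80963378 260.31783165 114.        ]
pos [480.4 246.9 184.6] jaw -14.2 tilt [ 0.0242 -0.0152] F [-0.2  0.4  0.4] w 88.1 t 9.4 q [ 15.   9. 101.  -1.  70.  30.]
```

Call:
drive_tool(
  moves=[
    {"grip":1,"tx":-0.005,"ty":0.008,"tz":-0.01,"roll":0},
    {"grip":1,"tx":-0.003,"ty":0.006,"tz":-0.015,"roll":0},
    {"grip":1,"tx":0,"ty":0,"tz":-0.015,"roll":0},
    {"grip":1,"tx":0,"ty":0,"tz":0,"roll":0},
  ],
)

```text
clock: 9.8
ee_pos: [474.9, 261.6, 146.5]
tcp_rot: [[0.249, 0.968, 0.031], [0.969, -0.248, -0.013], [-0.005, 0.033, -0.999]]
wrist_force: [0.4, -0.1, 0.7]
gripper_width: 88.1
```

Call:
drive_tool(
  moves=[
    {"grip":1,"tx":-0.002,"ty":-0.001,"tz":-0.02,"roll":0},
    {"grip":1,"tx":-0.001,"ty":0,"tz":-0.02,"roll":0},
    {"grip":1,"tx":0,"ty":0,"tz":-0.02,"roll":0},
    {"grip":1,"tx":0,"ty":0,"tz":-0.004,"roll":0},
    {"grip":1,"tx":0,"ty":0,"tz":0,"roll":0},
  ],
)

```text
clock: 10.3
ee_pos: [475.3, 262.7, 86.4]
tcp_rot: [[0.249, 0.968, 0.04], [0.969, -0.248, -0.01], [0.0, 0.041, -0.999]]
wrist_force: [-0.2, -0.2, 1.5]
gripper_width: 88.1
```

Run:
```python
from h import *
pose()
```

```text
pos [475.3 262.7  86.4] jaw -14.39 tilt [ 0.0402 -0.01  ] F [-0.2 -0.2  1.5] w 88.1 t 10.3 q [ 17.  16. 105.  -1.  57.  32.]
```

Call:
drive_tool(
  moves=[
    {"grip":1,"tx":-0.0025,"ty":-0.0025,"tz":-0.005,"roll":0},
    {"grip":0.3,"tx":0,"ty":0,"tz":0,"roll":0},
    {"grip":0.3,"tx":0,"ty":0,"tz":0,"roll":0},
    {"grip":0.3,"tx":0,"ty":0,"tz":0,"roll":0},
    {"grip":0.3,"tx":0,"ty":0,"tz":0,"roll":0},
    {"grip":0.3,"tx":0,"ty":0,"tz":0,"roll":0},
    {"grip":0.3,"tx":0,"ty":0,"tz":0,"roll":0},
    {"grip":0.3,"tx":0,"ty":0,"tz":0,"roll":0},
  ],
)

```text
clock: 11.1
ee_pos: [475.5, 261.1, 85.8]
tcp_rot: [[0.249, 0.967, 0.047], [0.969, -0.248, -0.008], [0.004, 0.048, -0.999]]
wrist_force: [0.3, 0.6, -1.4]
gripper_width: 36.4
```

Call:
drive_tool(
  moves=[
    {"grip":0.3,"tx":0,"ty":0,"tz":0,"roll":0},
    {"grip":0.3,"tx":0,"ty":0,"tz":0,"roll":0},
  ],
)

```text
clock: 11.3
ee_pos: [475.5, 261.1, 85.7]
tcp_rot: [[0.249, 0.967, 0.047], [0.969, -0.248, -0.008], [0.004, 0.048, -0.999]]
wrist_force: [0.0, 0.4, 1.5]
gripper_width: 35.8
```

Call:
drive_tool(
  moves=[
    {"grip":0.3,"tx":0,"ty":0,"tz":0.02,"roll":0},
    {"grip":0.3,"tx":0,"ty":0,"tz":0.04,"roll":0},
    {"grip":0.3,"tx":0,"ty":0,"tz":0.04,"roll":0},
    {"grip":0.3,"tx":0,"ty":0,"tz":0.02,"roll":0},
    {"grip":0.3,"tx":0.01,"ty":-0.02,"tz":0,"roll":0},
    {"grip":0.3,"tx":0.02,"ty":-0.04,"tz":0,"roll":0},
    {"grip":0.3,"tx":0.02,"ty":-0.04,"tz":0,"roll":0},
    {"grip":0.3,"tx":0.02,"ty":-0.04,"tz":0,"roll":0},
  ],
)

```text
clock: 12.1
ee_pos: [542.2, 121.2, 209.4]
tcp_rot: [[0.239, 0.97, 0.044], [0.971, -0.239, -0.007], [0.003, 0.044, -0.999]]
wrist_force: [0.1, 0.2, -1.5]
gripper_width: 36.0
```

Call:
drive_tool(
  moves=[
    {"grip":0.3,"tx":0.02,"ty":-0.04,"tz":0,"roll":0},
    {"grip":0.3,"tx":0.02,"ty":-0.04,"tz":0,"roll":0},
    {"grip":0.3,"tx":0.015,"ty":-0.03,"tz":0,"roll":0},
    {"grip":0.3,"tx":0.01,"ty":-0.02,"tz":0,"roll":0},
    {"grip":0.3,"tx":0,"ty":0,"tz":0,"roll":0},
  ],
)

```text
clock: 12.6
ee_pos: [610.2, -20.2, 208.3]
tcp_rot: [[0.245, 0.969, 0.043], [0.97, -0.245, -0.009], [0.002, 0.044, -0.999]]
wrist_force: [-0.5, -0.8, -1.7]
gripper_width: 36.2
```

Run:
```python
from h import *
pose();wsnap('w9');pose()
```

```text
pos [610.2 -20.2 208.3] jaw -14.17 tilt [ 0.0432 -0.0086] F [-0.5 -0.8 -1.7] w 36.2 t 12.6 q [-13.  15.  91.   0.  72.   1.]
pos [609.5 -18.9 208.1] jaw -14.12 tilt [ 0.0423 -0.0078] F [-0.3 -0.2 -1. ] w 36.3 t 12.65 q [-13.  15.  91.   0.  72.   1.]
```

View pics/w9.png

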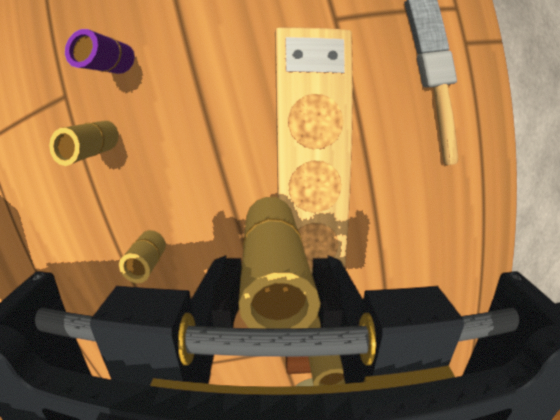

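Call:
drive_tool(
  moves=[
    {"grip":0.3,"tx":0.01,"ty":-0.025,"tz":0,"roll":0.01},
    {"grip":0.3,"tx":0.01,"ty":-0.03,"tz":0,"roll":0},
    {"grip":0.3,"tx":0.006,"ty":-0.02,"tz":0,"roll":0},
    {"grip":0.3,"tx":0,"ty":0,"tz":0,"roll":0},
    {"grip":0.3,"tx":0,"ty":0,"tz":0,"roll":0},
  ],
)

```text
clock: 13.15
ee_pos: [633.7, -89.7, 206.6]
tcp_rot: [[0.229, 0.973, 0.038], [0.973, -0.229, -0.003], [0.006, 0.038, -0.999]]
wrist_force: [-1.2, -0.0, -0.3]
gripper_width: 36.3
```

Call:
drive_tool(
  moves=[
    {"grip":0.3,"tx":0.003,"ty":-0.012,"tz":-0.015,"roll":0},
    {"grip":0.3,"tx":0.001,"ty":-0.003,"tz":-0.02,"roll":0},
    {"grip":0.3,"tx":0,"ty":0,"tz":-0.02,"roll":0},
    {"grip":0.3,"tx":0,"ty":0,"tz":-0.015,"roll":0},
    {"grip":0.3,"tx":0,"ty":0,"tz":-0.005,"roll":0},
    {"grip":0.3,"tx":0,"ty":0,"tz":0,"roll":0},
  ],
)

```text
clock: 13.75
ee_pos: [636.2, -101.2, 125.4]
tcp_rot: [[0.224, 0.974, 0.036], [0.975, -0.224, -0.002], [0.007, 0.036, -0.999]]
wrist_force: [-0.1, -0.4, -1.1]
gripper_width: 36.0
```

Run:
```python
from h import *
pose();wsnap('w10');snap('side','s10');pose()
```

```text
pos [ 636.2 -101.2  125.4] jaw -12.94 tilt [ 0.0363 -0.0016] F [-0.1 -0.4 -1.1] w 36.0 t 13.75 q [-20.  24.  88.   1.  65.  -7.]
pos [ 636.9 -101.5  126.8] jaw -12.95 tilt [ 0.0381 -0.0022] F [-0.2 -0.2 -0.9] w 35.8 t 13.85 q [-20.  24.  88.   1.  65.  -7.]
```

View pics/w10.png

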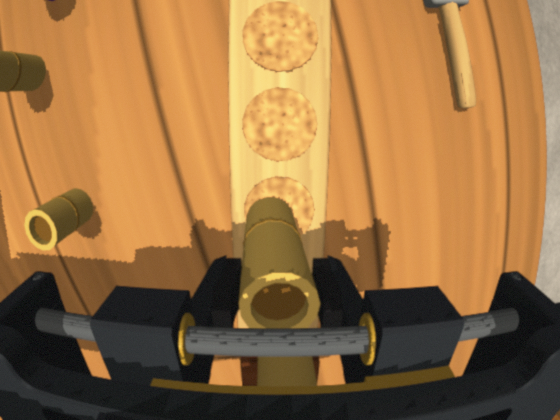

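View pics/s10.png

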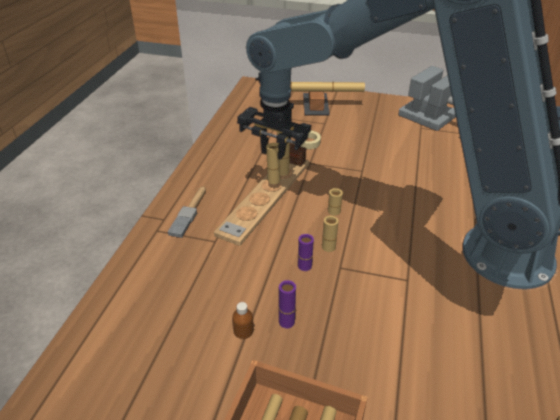

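Run:
```python
from h import *
for z in (40,42): print('tube bottom far edge',wonz('w10',269.5,198,z))
print('pads',wonz('w10',281,36,21),wonz('w10',279,124,21)); print(wonz('w10',279,303,154))
```

```text
tube bottom far edge [636.09274675 -86.35724178  40.        ]
tube bottom far edge [636.1958567  -85.78337795  42.        ]
pads [672.50251526  30.74104368  21.        ] [655.66322134 -35.99389746  21.        ]
[ 634.98173652 -100.74195133  154.        ]
```

Call:
drive_tool(
  moves=[
    {"grip":0.3,"tx":0.004,"ty":-0.0025,"tz":-0.007,"roll":0},
    {"grip":0.3,"tx":0,"ty":0,"tz":-0.006,"roll":0},
    {"grip":0.3,"tx":0,"ty":0,"tz":-0.002,"roll":0},
    {"grip":0.3,"tx":0,"ty":0,"tz":-0.001,"roll":0},
  ],
)

```text
clock: 14.25
ee_pos: [643.3, -104.8, 112.6]
tcp_rot: [[0.224, 0.974, 0.043], [0.975, -0.224, -0.004], [0.006, 0.043, -0.999]]
wrist_force: [-0.3, -0.9, -1.8]
gripper_width: 35.9
```

Call:
drive_tool(
  moves=[
    {"grip":0.3,"tx":-0.003,"ty":0,"tz":-0.002,"roll":0},
    {"grip":0.3,"tx":0,"ty":0,"tz":-0.001,"roll":0},
    {"grip":0.3,"tx":0,"ty":0,"tz":-0.001,"roll":0},
    {"grip":0.3,"tx":0,"ty":0,"tz":0,"roll":0},
  ],
)

```text
clock: 14.65
ee_pos: [640.0, -104.8, 108.5]
tcp_rot: [[0.224, 0.974, 0.043], [0.975, -0.224, -0.004], [0.006, 0.043, -0.999]]
wrist_force: [-0.6, 0.2, -0.5]
gripper_width: 35.8
```

Call:
drive_tool(
  moves=[
    {"grip":0.3,"tx":0,"ty":0,"tz":-0.001,"roll":0},
    {"grip":0.3,"tx":0,"ty":0,"tz":-0.001,"roll":0},
  ],
)

```text
clock: 14.85
ee_pos: [640.2, -104.9, 106.8]
tcp_rot: [[0.224, 0.974, 0.044], [0.975, -0.224, -0.004], [0.006, 0.044, -0.999]]
wrist_force: [-0.6, -0.0, 5.2]
gripper_width: 35.8
```

Contact (5 N up). Release.

Call:
drive_tool(
  moves=[
    {"grip":0.9,"tx":0,"ty":0,"tz":0,"roll":0},
    {"grip":0.9,"tx":0,"ty":0,"tz":0,"roll":0},
    {"grip":0.9,"tx":0,"ty":0,"tz":0,"roll":0},
    {"grip":0.9,"tx":0,"ty":0,"tz":0,"roll":0},
    {"grip":0.9,"tx":0,"ty":0,"tz":0,"roll":0},
    {"grip":0.9,"tx":0,"ty":0,"tz":0,"roll":0},
  ],
)

```text
clock: 15.45
ee_pos: [640.8, -105.1, 107.4]
tcp_rot: [[0.224, 0.974, 0.045], [0.975, -0.224, -0.005], [0.005, 0.045, -0.999]]
wrist_force: [-0.5, 0.5, -0.2]
gripper_width: 78.8
```

Run:
```python
from h import *
pose();wsnap('w11');pose()
```

```text
pos [ 640.8 -105.1  107.4] jaw -12.93 tilt [ 0.0454 -0.0049] F [-0.5  0.5 -0.2] w 78.8 t 15.45 q [-20.  26.  89.   1.  63.  -7.]
pos [ 640.8 -105.1  107.5] jaw -12.93 tilt [ 0.0455 -0.0049] F [-0.2 -0.1  0.1] w 79.3 t 15.5 q [-20.  26.  89.   1.  63.  -7.]
```

View pics/w11.png

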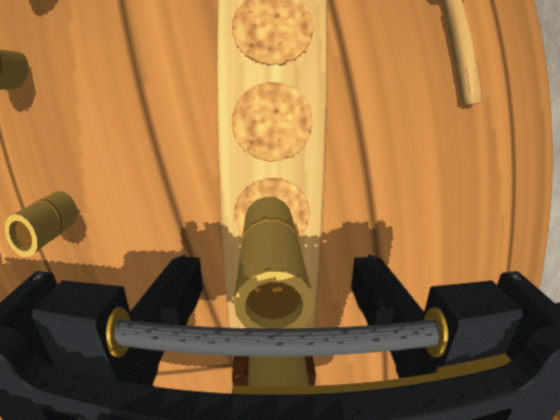

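Call:
drive_tool(
  moves=[
    {"grip":1,"tx":0,"ty":0,"tz":0.025,"roll":0},
    {"grip":1,"tx":0,"ty":0,"tz":0.04,"roll":0},
    {"grip":1,"tx":0,"ty":0,"tz":0.04,"roll":0},
    {"grip":1,"tx":-0.02,"ty":0.02,"tz":0,"roll":0},
    {"grip":1,"tx":-0.035,"ty":0.03,"tz":0,"roll":0},
    {"grip":1,"tx":-0.035,"ty":0.03,"tz":0,"roll":0},
    {"grip":1,"tx":-0.035,"ty":0.03,"tz":0,"roll":0},
    {"grip":1,"tx":-0.035,"ty":0.03,"tz":0,"roll":0},
  ],
)

```text
clock: 16.3
ee_pos: [478.0, 34.7, 215.9]
tcp_rot: [[0.23, 0.972, 0.049], [0.973, -0.23, -0.006], [0.006, 0.049, -0.999]]
wrist_force: [-0.4, 0.0, 0.1]
gripper_width: 88.1
```

Call:
drive_tool(
  moves=[
    {"grip":1,"tx":-0.02,"ty":0.02,"tz":0,"roll":0},
    {"grip":1,"tx":-0.01,"ty":0.01,"tz":0,"roll":0},
    {"grip":1,"tx":0,"ty":0,"tz":0,"roll":0},
    {"grip":1,"tx":0,"ty":0,"tz":0,"roll":0},
  ],
)

```text
clock: 16.7
ee_pos: [444.0, 68.4, 216.6]
tcp_rot: [[0.226, 0.973, 0.05], [0.974, -0.226, -0.005], [0.006, 0.05, -0.999]]
wrist_force: [0.5, -0.1, 0.1]
gripper_width: 88.1
```

Run:
```python
from h import *
pose();wsnap('w12');pose()
```

```text
pos [444.   68.4 216.6] jaw -13.06 tilt [ 0.0503 -0.0054] F [ 0.5 -0.1  0.1] w 88.1 t 16.7 q [ -6.  -7. 113.   0.  72.   7.]
pos [444.1  68.2 216.5] jaw -13.09 tilt [ 0.05   -0.0053] F [ 0.4 -0.6 -0.2] w 88.2 t 16.75 q [ -6.  -7. 113.   0.  72.   7.]
```

View pics/w12.png

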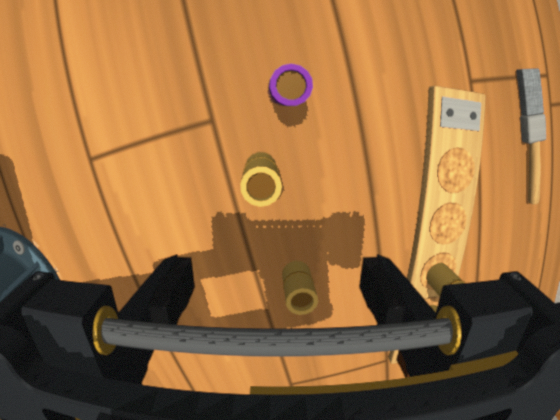

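Run:
```python
from h import *
ring('w12',261,186,26,90); print('a',wonz('w12',261,186.5,90),'c',wonz('w12',301,301,66),'purple',wonz('w12',291,86,90),'pads',wonz('w12',456,170,21),wonz('w12',448,223,21)); pose()
```

```text
ring (260.5, 185.9) axes [36.8 38. ] n 310 [438.5  83.4  90. ]
a [438.79639722  82.75948556  90.        ] c [448.74871991 -58.7819159   66.        ] purple [482.87733923 160.61164733  90.        ] pads [671.30139299  32.49765067  21.        ] [655.32168547 -35.04591841  21.        ]
pos [444.1  68.2 216.5] jaw -13.09 tilt [ 0.05   -0.0053] F [ 0.4 -0.6 -0.2] w 88.2 t 16.75 q [ -6.  -7. 113.   0.  72.   7.]
```

Call:
drive_tool(
  moves=[
    {"grip":1,"tx":-0.003,"ty":0.01,"tz":-0.02,"roll":0},
    {"grip":1,"tx":-0.001,"ty":0.005,"tz":-0.03,"roll":0},
    {"grip":1,"tx":0,"ty":0,"tz":-0.03,"roll":0},
    {"grip":1,"tx":0,"ty":0,"tz":-0.015,"roll":0},
    {"grip":1,"tx":0,"ty":0,"tz":0,"roll":0},
  ],
)

```text
clock: 17.25
ee_pos: [447.0, 78.6, 119.8]
tcp_rot: [[0.233, 0.971, 0.055], [0.973, -0.233, -0.007], [0.006, 0.056, -0.998]]
wrist_force: [0.2, -0.5, 0.0]
gripper_width: 88.1
```

Run:
```python
from h import *
pose()
```

```text
pos [447.   78.6 119.8] jaw -13.48 tilt [ 0.0554 -0.0073] F [ 0.2 -0.5  0. ] w 88.1 t 17.25 q [ -5.   1. 117.  -0.  58.   9.]
```

Call:
drive_tool(
  moves=[
    {"grip":1,"tx":-0.005,"ty":0.004,"tz":-0.003,"roll":0},
    {"grip":1,"tx":-0.002,"ty":0.002,"tz":-0.012,"roll":0},
    {"grip":1,"tx":0,"ty":0,"tz":-0.02,"roll":0},
    {"grip":1,"tx":0,"ty":0,"tz":-0.02,"roll":0},
    {"grip":1,"tx":0,"ty":0,"tz":-0.01,"roll":0},
    {"grip":1,"tx":0,"ty":0,"tz":0,"roll":0},
  ],
)

```text
clock: 17.85
ee_pos: [444.1, 83.5, 54.9]
tcp_rot: [[0.235, 0.97, 0.063], [0.972, -0.235, -0.008], [0.007, 0.063, -0.998]]
wrist_force: [-0.2, 0.3, 0.1]
gripper_width: 87.8
```

Run:
```python
from h import *
pose();wsnap('w13');pose()
```

```text
pos [444.1  83.5  54.9] jaw -13.64 tilt [ 0.0629 -0.0082] F [-0.2  0.3  0.1] w 87.8 t 17.85 q [ -4.   8. 120.  -0.  49.   9.]
pos [444.5  83.4  55.6] jaw -13.64 tilt [ 0.0638 -0.0083] F [ 0.6 -0.   0.1] w 87.8 t 17.9 q [ -4.   8. 120.  -0.  49.   9.]
```

View pics/w13.png

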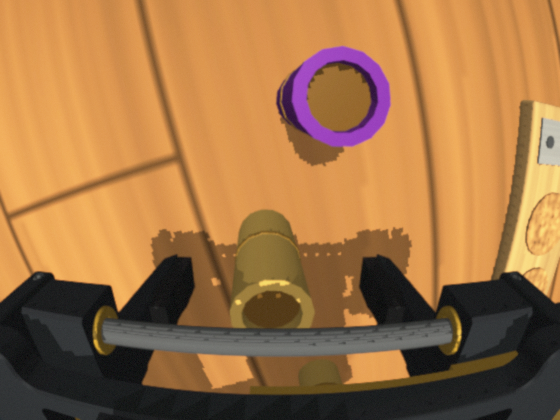

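Call:
drive_tool(
  moves=[
    {"grip":0.8,"tx":-0.004,"ty":0,"tz":-0.002,"roll":0},
    {"grip":0.3,"tx":0,"ty":0,"tz":0,"roll":0},
    {"grip":0.3,"tx":0,"ty":0,"tz":0,"roll":0},
    {"grip":0.3,"tx":0,"ty":0,"tz":0,"roll":0},
    {"grip":0.3,"tx":0,"ty":0,"tz":0,"roll":0},
    {"grip":0.3,"tx":0,"ty":0,"tz":0,"roll":0},
    {"grip":0.3,"tx":0,"ty":0,"tz":0,"roll":0},
    {"grip":0.3,"tx":0,"ty":0,"tz":0,"roll":0},
  ],
)

```text
clock: 18.7
ee_pos: [442.9, 83.4, 56.8]
tcp_rot: [[0.235, 0.969, 0.07], [0.972, -0.235, -0.009], [0.008, 0.07, -0.997]]
wrist_force: [0.0, 0.8, -0.2]
gripper_width: 36.7
```

Call:
drive_tool(
  moves=[
    {"grip":0.3,"tx":0,"ty":0,"tz":0,"roll":0},
  ],
)

```text
clock: 18.8
ee_pos: [442.9, 83.4, 56.7]
tcp_rot: [[0.235, 0.969, 0.07], [0.972, -0.235, -0.009], [0.008, 0.07, -0.997]]
wrist_force: [0.5, 0.7, -0.0]
gripper_width: 37.1
```

Call:
drive_tool(
  moves=[
    {"grip":0.3,"tx":0,"ty":0,"tz":0.02,"roll":0},
    {"grip":0.3,"tx":0,"ty":0,"tz":0.03,"roll":0},
    {"grip":0.3,"tx":0.01,"ty":-0.005,"tz":0.03,"roll":0},
    {"grip":0.3,"tx":0.03,"ty":-0.015,"tz":0,"roll":0},
    {"grip":0.3,"tx":0.035,"ty":-0.02,"tz":0,"roll":0},
    {"grip":0.3,"tx":0.035,"ty":-0.02,"tz":0,"roll":0},
    {"grip":0.3,"tx":0.03,"ty":-0.015,"tz":0,"roll":0},
    {"grip":0.3,"tx":0.02,"ty":-0.01,"tz":0,"roll":0},
  ],
)

```text
clock: 19.6
ee_pos: [604.0, -3.1, 139.1]
tcp_rot: [[0.232, 0.971, 0.066], [0.973, -0.232, -0.008], [0.007, 0.067, -0.998]]
wrist_force: [0.0, -0.2, -0.6]
gripper_width: 36.7
```

Call:
drive_tool(
  moves=[
    {"grip":0.3,"tx":0.01,"ty":-0.005,"tz":0,"roll":0},
    {"grip":0.3,"tx":0,"ty":0,"tz":0,"roll":0},
    {"grip":0.3,"tx":0,"ty":0,"tz":0,"roll":0},
  ],
)

```text
clock: 19.9
ee_pos: [616.1, -10.4, 137.8]
tcp_rot: [[0.234, 0.97, 0.066], [0.972, -0.234, -0.008], [0.007, 0.066, -0.998]]
wrist_force: [0.9, 0.6, -0.6]
gripper_width: 37.0
```

Run:
```python
from h import *
pose();wsnap('w14');pose()
```

```text
pos [616.1 -10.4 137.8] jaw -13.57 tilt [ 0.0656 -0.0084] F [ 0.9  0.6 -0.6] w 37.0 t 19.9 q [-12.  19.  94.   0.  63.   1.]
pos [615.9 -10.2 137.8] jaw -13.55 tilt [ 0.0656 -0.0085] F [-0.4 -0.3 -0.4] w 36.9 t 19.95 q [-12.  19.  94.   0.  63.   1.]
```

View pics/w14.png

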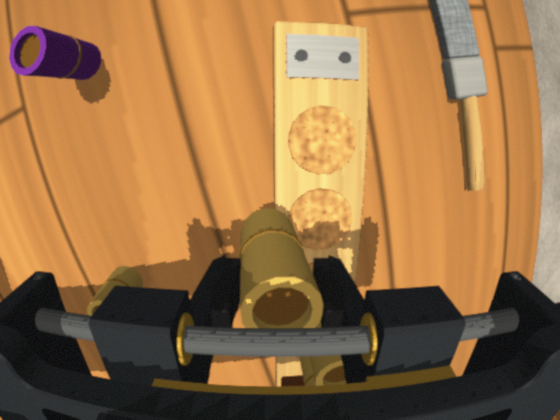

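Call:
drive_tool(
  moves=[
    {"grip":0.3,"tx":0.02,"ty":-0.012,"tz":-0.005,"roll":0},
    {"grip":0.3,"tx":0.018,"ty":-0.012,"tz":-0.01,"roll":0},
    {"grip":0.3,"tx":0.006,"ty":-0.003,"tz":-0.015,"roll":0},
    {"grip":0.3,"tx":0,"ty":0,"tz":-0.01,"roll":0},
    {"grip":0.3,"tx":0,"ty":0,"tz":0,"roll":0},
    {"grip":0.3,"tx":0,"ty":0,"tz":0,"roll":0},
  ],
)

```text
clock: 20.55
ee_pos: [655.7, -33.3, 94.9]
tcp_rot: [[0.23, 0.971, 0.061], [0.973, -0.23, -0.006], [0.008, 0.061, -0.998]]
wrist_force: [0.2, 0.2, -1.0]
gripper_width: 36.4
```

Run:
```python
from h import *
pose();wsnap('w15');pose()
```

```text
pos [655.7 -33.3  94.9] jaw -13.33 tilt [ 0.0607 -0.0064] F [ 0.2  0.2 -1. ] w 36.4 t 20.55 q [-13.  27.  88.   1.  61.  -0.]
pos [655.5 -33.2  94.9] jaw -13.33 tilt [ 0.0604 -0.0064] F [ 0.1  0.4 -1.3] w 37.2 t 20.6 q [-13.  27.  88.   1.  61.  -0.]
```

View pics/w15.png

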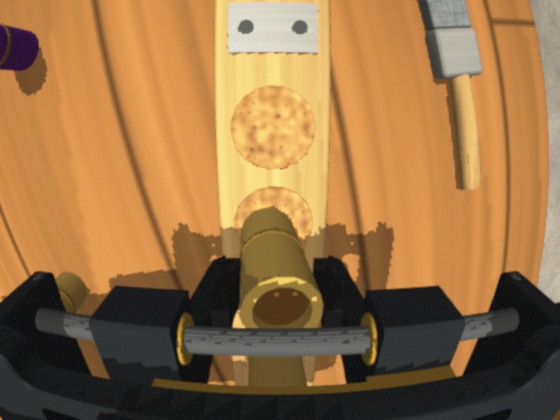

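Call:
drive_tool(
  moves=[
    {"grip":0.3,"tx":0.004,"ty":-0.0035,"tz":-0.004,"roll":0},
    {"grip":0.3,"tx":0,"ty":0,"tz":-0.005,"roll":0},
    {"grip":0.3,"tx":0,"ty":0,"tz":-0.002,"roll":0},
    {"grip":0.3,"tx":0,"ty":0,"tz":-0.001,"roll":0},
  ],
)

```text
clock: 21.0
ee_pos: [660.1, -36.4, 83.7]
tcp_rot: [[0.229, 0.971, 0.063], [0.973, -0.229, -0.007], [0.008, 0.063, -0.998]]
wrist_force: [0.0, 0.8, -0.5]
gripper_width: 36.7
```

Call:
drive_tool(
  moves=[
    {"grip":0.3,"tx":0,"ty":0,"tz":-0.002,"roll":0},
    {"grip":0.3,"tx":0,"ty":0,"tz":-0.001,"roll":0},
    {"grip":0.3,"tx":0,"ty":0,"tz":-0.001,"roll":0},
    {"grip":0.3,"tx":0,"ty":0,"tz":-0.001,"roll":0},
  ],
)

```text
clock: 21.4
ee_pos: [660.2, -36.4, 78.5]
tcp_rot: [[0.229, 0.971, 0.063], [0.973, -0.229, -0.007], [0.008, 0.063, -0.998]]
wrist_force: [0.6, 0.6, 0.5]
gripper_width: 36.8
```

Call:
drive_tool(
  moves=[
    {"grip":0.3,"tx":0,"ty":0,"tz":-0.001,"roll":0},
    {"grip":0.3,"tx":0,"ty":0,"tz":0,"roll":0},
  ],
)

```text
clock: 21.6
ee_pos: [660.3, -36.4, 77.9]
tcp_rot: [[0.229, 0.971, 0.063], [0.973, -0.229, -0.007], [0.008, 0.063, -0.998]]
wrist_force: [0.5, -0.3, -1.2]
gripper_width: 36.6
```

Call:
drive_tool(
  moves=[
    {"grip":0.3,"tx":0,"ty":0,"tz":-0.001,"roll":0},
    {"grip":0.3,"tx":0,"ty":0,"tz":-0.001,"roll":0},
  ],
)

```text
clock: 21.8
ee_pos: [660.7, -36.4, 77.6]
tcp_rot: [[0.229, 0.971, 0.064], [0.973, -0.229, -0.007], [0.008, 0.064, -0.998]]
wrist_force: [-4.9, 0.5, 9.3]
gripper_width: 36.4
```

Contact. Release.

Call:
drive_tool(
  moves=[
    {"grip":0.9,"tx":0,"ty":0,"tz":0,"roll":0},
    {"grip":0.9,"tx":0,"ty":0,"tz":0,"roll":0},
    {"grip":0.9,"tx":0,"ty":0,"tz":0,"roll":0},
    {"grip":0.9,"tx":0,"ty":0,"tz":0,"roll":0},
    {"grip":0.9,"tx":0,"ty":0,"tz":0,"roll":0},
    {"grip":0.9,"tx":0,"ty":0,"tz":0,"roll":0},
  ],
)

```text
clock: 22.4
ee_pos: [661.0, -36.5, 77.5]
tcp_rot: [[0.229, 0.971, 0.065], [0.973, -0.229, -0.007], [0.008, 0.065, -0.998]]
wrist_force: [0.4, -1.1, 0.1]
gripper_width: 79.2
```

Run:
```python
from h import *
pose();wsnap('w16');pose()
```

```text
pos [661.  -36.5  77.5] jaw -13.27 tilt [ 0.0648 -0.0073] F [ 0.4 -1.1  0.1] w 79.2 t 22.4 q [-14.  29.  88.   1.  59.  -1.]
pos [661.  -36.5  77.4] jaw -13.27 tilt [ 0.0647 -0.0073] F [ 0.1 -0.  -0.7] w 79.0 t 22.45 q [-14.  29.  88.   1.  59.  -1.]
```

View pics/w16.png

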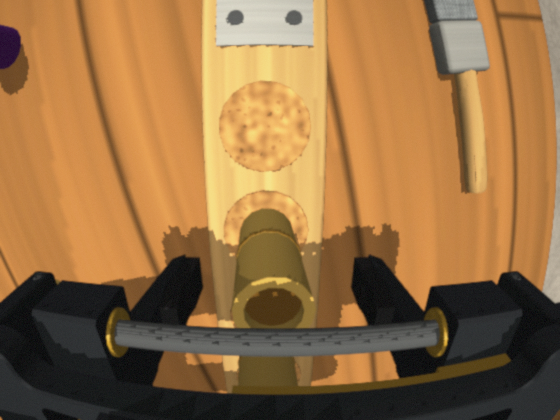

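Call:
drive_tool(
  moves=[
    {"grip":1,"tx":0,"ty":0,"tz":0.025,"roll":0},
    {"grip":1,"tx":0,"ty":0,"tz":0.04,"roll":0},
    {"grip":1,"tx":0,"ty":0,"tz":0.035,"roll":0},
    {"grip":1,"tx":-0.02,"ty":0,"tz":0,"roll":0},
    {"grip":1,"tx":-0.04,"ty":-0.008,"tz":0,"roll":0},
    {"grip":1,"tx":-0.04,"ty":-0.008,"tz":0,"roll":0},
    {"grip":1,"tx":-0.04,"ty":-0.008,"tz":0,"roll":0},
    {"grip":1,"tx":-0.04,"ty":-0.008,"tz":0,"roll":0},
  ],
)

```text
clock: 23.25
ee_pos: [478.3, -68.6, 180.7]
tcp_rot: [[0.226, 0.972, 0.068], [0.974, -0.226, -0.008], [0.007, 0.068, -0.998]]
wrist_force: [-0.9, -1.0, 0.5]
gripper_width: 88.0
```

Call:
drive_tool(
  moves=[
    {"grip":1,"tx":-0.015,"ty":-0.008,"tz":0,"roll":0},
    {"grip":1,"tx":0,"ty":0,"tz":0,"roll":0},
    {"grip":1,"tx":0,"ty":0,"tz":0,"roll":0},
  ],
)

```text
clock: 23.55
ee_pos: [459.0, -76.8, 180.7]
tcp_rot: [[0.229, 0.971, 0.068], [0.973, -0.229, -0.009], [0.007, 0.068, -0.998]]
wrist_force: [0.1, -0.5, -0.5]
gripper_width: 88.3
```

Run:
```python
from h import *
pose();wsnap('w17');pose()
```

```text
pos [459.  -76.8 180.7] jaw -13.25 tilt [ 0.0676 -0.0087] F [ 0.1 -0.5 -0.5] w 88.3 t 23.55 q [-25.  -3. 114.   1.  66. -12.]
pos [459.3 -76.8 180.7] jaw -13.22 tilt [ 0.0674 -0.0087] F [-0.1 -0.2 -0.8] w 88.1 t 23.6 q [-25.  -3. 114.   1.  66. -12.]
```

View pics/w17.png

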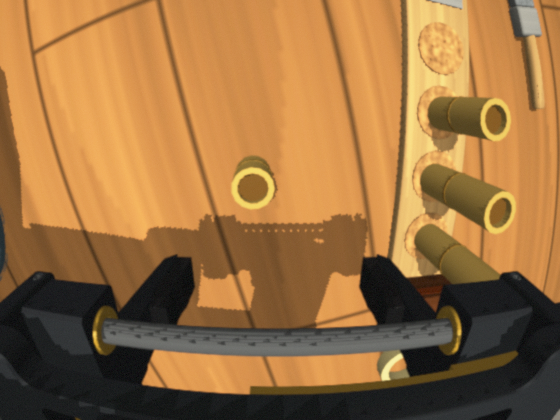

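Run:
```python
from h import *
ring('w17',253,187,28,66); print('c',wonz('w17',253,187.5,66),'pad',wonz('w17',441,48,21)); 
for n,u,v,z in (('a',495,119,111),('d',499,213,135)): print(n,wonz('w17',u,v,z))
```

```text
ring (252.4, 187.9) axes [39.9 40.9] n 471 [449.4 -59.2  66. ]
c [449.97038554 -59.00848296  66.        ] pad [670.69993102  31.58516674  21.        ]
a [655.27518122 -36.49085824 111.        ]
d [ 635.51049246 -106.37604422  135.        ]
```

Call:
drive_tool(
  moves=[
    {"grip":1,"tx":-0.006,"ty":0.012,"tz":-0.02,"roll":0},
    {"grip":1,"tx":-0.002,"ty":0.005,"tz":-0.03,"roll":0},
    {"grip":1,"tx":0,"ty":0,"tz":-0.025,"roll":0},
    {"grip":1,"tx":0,"ty":0,"tz":-0.01,"roll":0},
    {"grip":1,"tx":0,"ty":0,"tz":0,"roll":0},
  ],
)

```text
clock: 24.1
ee_pos: [457.3, -58.8, 95.0]
tcp_rot: [[0.226, 0.971, 0.073], [0.974, -0.226, -0.01], [0.007, 0.074, -0.997]]
wrist_force: [0.1, 0.0, 0.3]
gripper_width: 88.3
```

Run:
```python
from h import *
pose()
```

```text
pos [457.3 -58.8  95. ] jaw -13.08 tilt [ 0.0733 -0.0101] F [0.1 0.  0.3] w 88.3 t 24.1 q [-23.   4. 118.   1.  54. -11.]
```

Call:
drive_tool(
  moves=[
    {"grip":1,"tx":-0.006,"ty":0,"tz":-0.01,"roll":0},
    {"grip":1,"tx":-0.002,"ty":0,"tz":-0.02,"roll":0},
    {"grip":1,"tx":0,"ty":0,"tz":-0.018,"roll":0},
    {"grip":1,"tx":0,"ty":0,"tz":-0.01,"roll":0},
    {"grip":1,"tx":0,"ty":0,"tz":0,"roll":0},
  ],
)

```text
clock: 24.6
ee_pos: [452.6, -60.2, 38.1]
tcp_rot: [[0.225, 0.971, 0.08], [0.974, -0.225, -0.013], [0.005, 0.081, -0.997]]
wrist_force: [0.0, 0.2, 0.9]
gripper_width: 88.0
```

Run:
```python
from h import *
pose();wsnap('w18');pose()
```

```text
pos [452.6 -60.2  38.1] jaw -13.02 tilt [ 0.08   -0.0129] F [0.  0.2 0.9] w 88.0 t 24.6 q [-23.  10. 120.   2.  45. -11.]
pos [453.1 -60.3  38.7] jaw -13.01 tilt [ 0.0809 -0.0133] F [-0.6 -0.3 -0.5] w 88.6 t 24.65 q [-23.  10. 120.   2.  46. -11.]
```

View pics/w18.png

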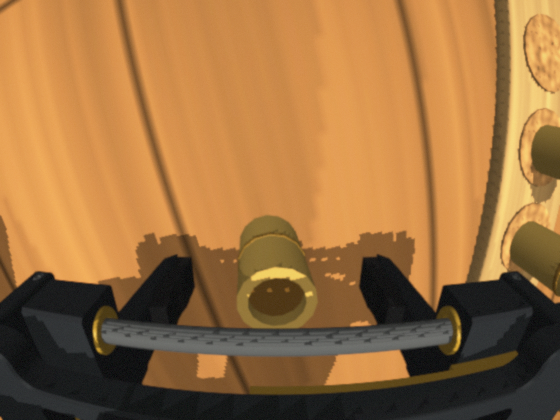

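Call:
drive_tool(
  moves=[
    {"grip":0.8,"tx":-0.002,"ty":0.001,"tz":-0.004,"roll":0},
    {"grip":0.3,"tx":0,"ty":0,"tz":0,"roll":0},
    {"grip":0.3,"tx":0,"ty":0,"tz":0,"roll":0},
    {"grip":0.3,"tx":0,"ty":0,"tz":0,"roll":0},
    {"grip":0.3,"tx":0,"ty":0,"tz":0,"roll":0},
    {"grip":0.3,"tx":0,"ty":0,"tz":0,"roll":0},
    {"grip":0.3,"tx":0,"ty":0,"tz":0,"roll":0},
    {"grip":0.3,"tx":0,"ty":0,"tz":0,"roll":0},
  ],
)

```text
clock: 25.45
ee_pos: [453.4, -60.3, 37.7]
tcp_rot: [[0.225, 0.971, 0.086], [0.974, -0.224, -0.016], [0.004, 0.088, -0.996]]
wrist_force: [0.3, 1.0, -0.4]
gripper_width: 36.5
```

Call:
drive_tool(
  moves=[
    {"grip":0.3,"tx":0,"ty":0,"tz":0,"roll":0},
  ],
)

```text
clock: 25.55
ee_pos: [453.4, -60.2, 37.6]
tcp_rot: [[0.225, 0.971, 0.086], [0.974, -0.224, -0.016], [0.004, 0.088, -0.996]]
wrist_force: [-0.4, -0.2, -0.8]
gripper_width: 36.7
```

Call:
drive_tool(
  moves=[
    {"grip":0.3,"tx":0,"ty":0,"tz":0.02,"roll":0},
    {"grip":0.3,"tx":0,"ty":0,"tz":0.035,"roll":0},
    {"grip":0.3,"tx":0,"ty":0.005,"tz":0.035,"roll":0},
    {"grip":0.3,"tx":0.02,"ty":0.012,"tz":0.02,"roll":0},
    {"grip":0.3,"tx":0.035,"ty":0.018,"tz":0,"roll":0},
    {"grip":0.3,"tx":0.035,"ty":0.018,"tz":0,"roll":0},
    {"grip":0.3,"tx":0.035,"ty":0.016,"tz":0,"roll":0},
    {"grip":0.3,"tx":0.025,"ty":0.01,"tz":0,"roll":0},
  ],
)

```text
clock: 26.35
ee_pos: [604.5, 21.8, 152.3]
tcp_rot: [[0.229, 0.97, 0.085], [0.973, -0.228, -0.015], [0.005, 0.086, -0.996]]
wrist_force: [-0.0, -0.8, -0.0]
gripper_width: 36.4
```

Call:
drive_tool(
  moves=[
    {"grip":0.3,"tx":0.015,"ty":0.005,"tz":0,"roll":0},
    {"grip":0.3,"tx":0,"ty":0,"tz":0,"roll":0},
    {"grip":0.3,"tx":0,"ty":0,"tz":0,"roll":0},
  ],
)

```text
clock: 26.65
ee_pos: [622.0, 28.9, 151.0]
tcp_rot: [[0.226, 0.97, 0.084], [0.974, -0.226, -0.014], [0.005, 0.085, -0.996]]
wrist_force: [0.3, 0.3, -0.4]
gripper_width: 36.5
```

Run:
```python
from h import *
pose();wsnap('w19');pose()
```

```text
pos [622.   28.9 151. ] jaw -13.09 tilt [ 0.0841 -0.0141] F [ 0.3  0.3 -0.4] w 36.5 t 26.65 q [-8. 18. 93. -0. 64.  5.]
pos [621.8  28.7 151.1] jaw -13.11 tilt [ 0.0843 -0.014 ] F [-1.7 -0.  -0. ] w 36.8 t 26.7 q [-8. 18. 93. -0. 64.  5.]
```

View pics/w19.png

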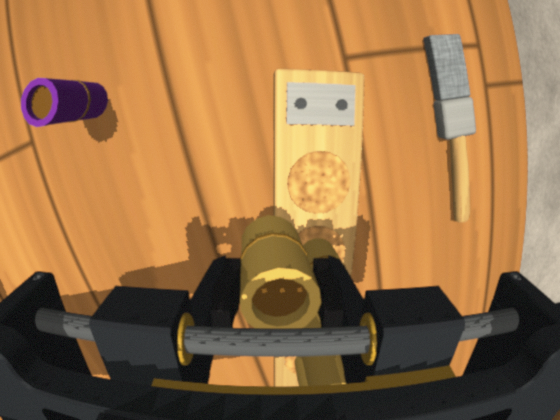

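Call:
drive_tool(
  moves=[
    {"grip":0.3,"tx":0.02,"ty":0.001,"tz":0,"roll":0},
    {"grip":0.3,"tx":0.025,"ty":0.001,"tz":-0.01,"roll":0},
    {"grip":0.3,"tx":0.006,"ty":0,"tz":-0.02,"roll":0},
    {"grip":0.3,"tx":0,"ty":0,"tz":-0.02,"roll":0},
    {"grip":0.3,"tx":0,"ty":0,"tz":-0.01,"roll":0},
    {"grip":0.3,"tx":0,"ty":0,"tz":0,"roll":0},
  ],
)

```text
clock: 27.3
ee_pos: [669.7, 27.7, 90.4]
tcp_rot: [[0.23, 0.97, 0.083], [0.973, -0.23, -0.015], [0.005, 0.084, -0.996]]
wrist_force: [-1.0, 0.2, -1.1]
gripper_width: 36.3
```

Run:
```python
from h import *
pose();wsnap('w20');pose()
```

```text
pos [669.7  27.7  90.4] jaw -13.32 tilt [ 0.0826 -0.0148] F [-1.   0.2 -1.1] w 36.3 t 27.3 q [-8. 28. 87. -0. 60.  6.]
pos [670.   27.7  91.2] jaw -13.32 tilt [ 0.0834 -0.015 ] F [ 0.1 -0.6 -0.9] w 36.3 t 27.35 q [-8. 28. 87. -0. 60.  6.]
```

View pics/w20.png

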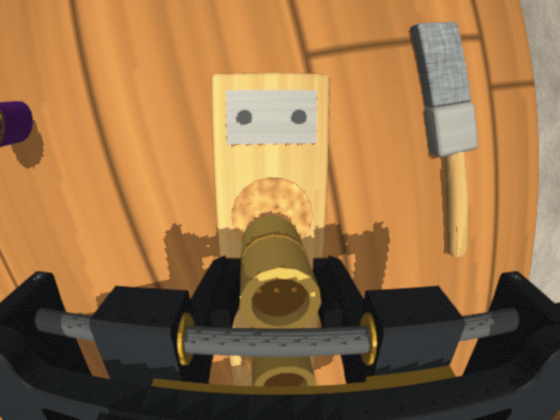

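Shift (+5.5, +3.5), z down about 32.

Call:
drive_tool(
  moves=[
    {"grip":0.3,"tx":0.003,"ty":0.003,"tz":-0.008,"roll":0},
    {"grip":0.3,"tx":0.002,"ty":0.001,"tz":-0.01,"roll":0},
    {"grip":0.3,"tx":0,"ty":0,"tz":-0.006,"roll":0},
    {"grip":0.3,"tx":0,"ty":0,"tz":-0.001,"roll":0},
    {"grip":0.3,"tx":0,"ty":0,"tz":0,"roll":0},
  ],
)

```text
clock: 27.85
ee_pos: [676.6, 31.8, 67.4]
tcp_rot: [[0.23, 0.969, 0.088], [0.973, -0.23, -0.016], [0.005, 0.089, -0.996]]
wrist_force: [0.9, -0.2, -0.1]
gripper_width: 36.5
```

Call:
drive_tool(
  moves=[
    {"grip":0.3,"tx":-0.001,"ty":-0.001,"tz":-0.003,"roll":0},
    {"grip":0.3,"tx":0,"ty":0,"tz":-0.002,"roll":0},
    {"grip":0.3,"tx":0,"ty":0,"tz":-0.001,"roll":0},
    {"grip":0.3,"tx":0,"ty":0,"tz":-0.001,"roll":0},
  ],
)

```text
clock: 28.25
ee_pos: [676.0, 30.6, 60.7]
tcp_rot: [[0.23, 0.969, 0.089], [0.973, -0.23, -0.016], [0.005, 0.09, -0.996]]
wrist_force: [-0.8, 0.2, 0.0]
gripper_width: 36.2
```

Call:
drive_tool(
  moves=[
    {"grip":0.3,"tx":0,"ty":0,"tz":-0.001,"roll":0},
    {"grip":0.3,"tx":0,"ty":0,"tz":-0.001,"roll":0},
  ],
)

```text
clock: 28.45
ee_pos: [676.1, 30.6, 58.7]
tcp_rot: [[0.23, 0.969, 0.089], [0.973, -0.23, -0.016], [0.005, 0.09, -0.996]]
wrist_force: [1.1, -0.4, 0.3]
gripper_width: 36.5
```

Call:
drive_tool(
  moves=[
    {"grip":0.3,"tx":0,"ty":0,"tz":-0.001,"roll":0},
    {"grip":0.3,"tx":0,"ty":0,"tz":0,"roll":0},
  ],
)

```text
clock: 28.65
ee_pos: [676.5, 30.6, 58.9]
tcp_rot: [[0.23, 0.969, 0.09], [0.973, -0.229, -0.016], [0.005, 0.091, -0.996]]
wrist_force: [0.0, -0.6, -0.9]
gripper_width: 36.2
```

Call:
drive_tool(
  moves=[
    {"grip":0.3,"tx":0,"ty":0,"tz":-0.001,"roll":0},
    {"grip":0.3,"tx":0,"ty":0,"tz":-0.001,"roll":0},
  ],
)

```text
clock: 28.85
ee_pos: [677.0, 30.6, 58.5]
tcp_rot: [[0.23, 0.969, 0.091], [0.973, -0.229, -0.016], [0.005, 0.092, -0.996]]
wrist_force: [-6.1, 0.3, 10.8]
gripper_width: 36.5
```

Contact. Release.

Call:
drive_tool(
  moves=[
    {"grip":0.9,"tx":0,"ty":0,"tz":0,"roll":0},
    {"grip":0.9,"tx":0,"ty":0,"tz":0,"roll":0},
    {"grip":0.9,"tx":0,"ty":0,"tz":0,"roll":0},
    {"grip":0.9,"tx":0,"ty":0,"tz":0,"roll":0},
    {"grip":0.9,"tx":0,"ty":0,"tz":0,"roll":0},
    {"grip":0.9,"tx":0,"ty":0,"tz":0,"roll":0},
  ],
)

```text
clock: 29.45
ee_pos: [676.9, 30.6, 57.8]
tcp_rot: [[0.23, 0.969, 0.091], [0.973, -0.229, -0.016], [0.005, 0.092, -0.996]]
wrist_force: [-0.2, -0.5, 0.2]
gripper_width: 79.0
```

Call:
drive_tool(
  moves=[
    {"grip":1,"tx":0,"ty":0,"tz":0.02,"roll":0},
    {"grip":1,"tx":0,"ty":0,"tz":0.035,"roll":0},
    {"grip":1,"tx":0,"ty":0,"tz":0.04,"roll":0},
    {"grip":1,"tx":-0.01,"ty":0,"tz":0.03,"roll":0},
    {"grip":1,"tx":-0.03,"ty":0,"tz":0.02,"roll":0},
    {"grip":1,"tx":-0.04,"ty":-0.02,"tz":0,"roll":0},
    {"grip":1,"tx":-0.04,"ty":-0.03,"tz":0,"roll":0},
    {"grip":1,"tx":-0.04,"ty":-0.03,"tz":0,"roll":0},
  ],
)

```text
clock: 30.25
ee_pos: [514.2, -48.4, 206.9]
tcp_rot: [[0.224, 0.97, 0.093], [0.975, -0.224, -0.016], [0.005, 0.094, -0.996]]
wrist_force: [0.2, -1.2, 0.4]
gripper_width: 88.1
```

Call:
drive_tool(
  moves=[
    {"grip":1,"tx":-0.03,"ty":-0.04,"tz":0,"roll":0},
    {"grip":1,"tx":-0.02,"ty":-0.03,"tz":0,"roll":0},
    {"grip":1,"tx":0,"ty":0,"tz":0,"roll":0},
    {"grip":1,"tx":0,"ty":0,"tz":0,"roll":0},
  ],
)

```text
clock: 30.65
ee_pos: [458.8, -121.7, 207.7]
tcp_rot: [[0.228, 0.969, 0.094], [0.974, -0.227, -0.019], [0.003, 0.096, -0.995]]
wrist_force: [0.7, 0.4, -0.3]
gripper_width: 88.3
```

Run:
```python
from h import *
pose();wsnap('w21');snap('top','t21');snap('side','s21')
a=cv2.imread('pics/top0.png')
cv2.imwrite('pics/t21z.png',cv2.resize(cv2.imread('pics/t21.png')[140:290,90:420],None,fx=2.4,fy=2.4,interpolation=cv2.INTER_CUBIC))
cv2.imwrite('pics/s21z.png',cv2.resize(cv2.imread('pics/s21.png')[120:345,200:370],None,fx=2.6,fy=2.6,interpolation=cv2.INTER_CUBIC))
```

```text
pos [ 458.8 -121.7  207.7] jaw -13.2 tilt [ 0.0942 -0.0188] F [ 0.7  0.4 -0.3] w 88.3 t 30.65 q [-30.  -5. 112.   2.  68. -18.]
```

View pics/w21.png

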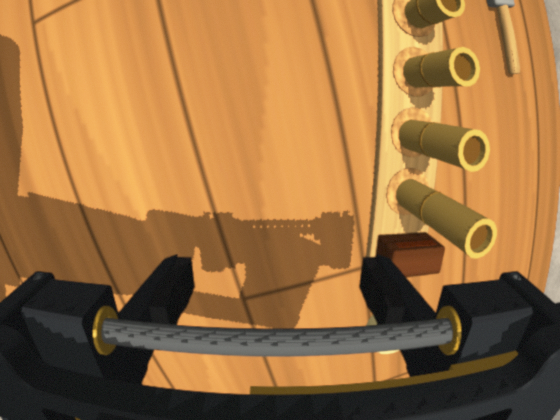

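View pics/t21z.png

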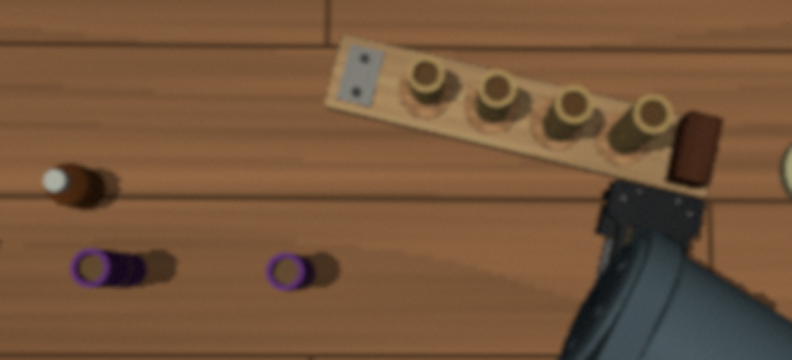

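View pics/s21z.png

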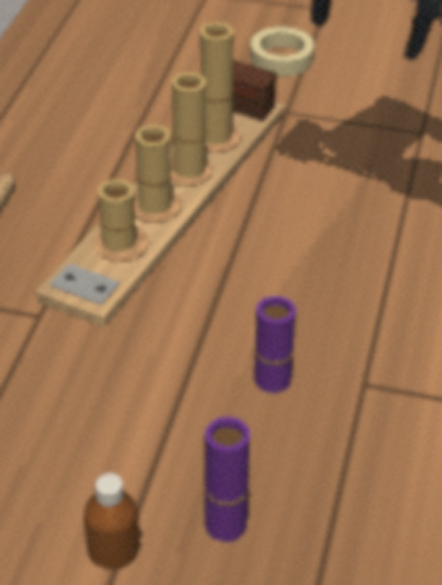

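Run:
```python
from h import *
T=[('c',427,75,87,(427,92)),('a',497,90,111,(492,108)),('d',573,104,135,(557,124)),('b',653,112,159,(622,140))]
for n,u,v,z,p in T:
    f=lambda u,v,z:onz('top',90+(u+.5)/2.4-.5,140+(v+.5)/2.4-.5,z)
    print('top',n,(f(u,v,z)-f(*p,21))[:2].round(1))
S=[('c',118,189,87,(123,243)),('a',154,136,111,(156,206)),('d',190,83,135,(187,170)),('b',217,32,159,(217,138))]
for n,u,v,z,p in S:
    f=lambda u,v,z:onz('side',200+(u+.5)/2.6-.5,120+(v+.5)/2.6-.5,z)
    print('side',n,(f(u,v,z)-f(*p,21))[:2].round(1), f(u,v,z).round(1))
for n,u,v,z in (('a',464,67,111),('d',473,148,135),('b',480,237,159)): print('w',n,wonz('w21',u,v,z).round(1))
```

```text
top c [ 3.1 -0.7]
top a [0.2 0.3]
top d [-1.  -0.8]
top b [ 3.9 -1.7]
side c [ 4.1 -4.6] [673.2  32.3  87. ]
side a [ 0.6 -1.9] [653.9 -31.4 111. ]
side d [-3.8 -1.2] [634.2 -99.6 135. ]
side b [ 1.5 -2.1] [ 622.3 -166.6  159. ]
w a [655.3 -37.5 111. ]
w d [ 635.7 -104.1  135. ]
w b [ 622.8 -172.3  159. ]
```

```bash
python3 -c "
from h import *
print(env.job_done())"
```

```text
the job is handed in; nothing more can be done
None
```

All four bamboo tubes are standing upright and released on the cork pads. The order from the end block is 138, 114, 90 and 66 mm. The job was handed in at about 31 s on the robot clock; the interface gave no verdict.

**Placement:** In the last top and side pictures, each tube's top centre was within about 6 mm of its pad centre (limit 12 mm). The 66 mm tube was the worst, at 3 mm in the top view and 6 mm in the side view. The wrist camera agreed for the other three. I did not measure the 66 mm tube with it.

**Surroundings:** The bottle and both purple tubes show at the same pixels as at the start. The gripper was open and clear of everything.

**What disagreed:**
- **Camera offset:** The side camera read positions about 5 mm further in y than the top and wrist cameras. I therefore compared tube to pad within each view.
- **Tool tilt:** The tool drifted slowly to about 0.09 rad of tilt over the run. The tubes were gripped and set down at nearly the same tilt and stood upright after release. I judged that from the pictures and did not measure the lean separately.

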